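# Load and start a platform shaker

### The arm

A 6-joint arm with a two-finger parallel gripper is mounted at the origin on the work surface. World frame = base frame: x ahead of the robot, y to its left, z up, the work surface at z = 0. Lengths are in m, angles in rad, forces in N, time in s.
With the tool pointing down it reaches from about 0.3 to 0.875 m from the base axis. Payload 6.4 kg.
Tool frame: the origin (TCP) lies midway between the tips of the shut fingers; the grasp point (between the pads) lies ctrl.grip_depth behind it (ctrl.grip_depth is the distance from the TCP to the grasp point, in m); x points along the fingers, y is the direction in which the jaws open and shut, and the axes are right-handed (so a half turn about x gives the same grasp; the last joint's range is limited). The gripper opens to 85 mm and grips with 20 to 120 N. Pads are 22 mm wide; open, the fingers measure 114 mm over their backs; the gripper's body (76 mm by 85 mm) begins 54 mm behind the grasp point. The pads swing forward as they close: fully open they stand 13 mm farther back than shut.
Start: joints at [0.944, 0.181, 1.607, -0, 1.354, -0.206], TCP at [0.235, 0.525, 0.231] pointing down, gripper open.
Joint ranges: [-2.99, 2.99], [-0.89, 2.07], [0.3, 2.58], [-1.14, 4.28], [0, 2.63], [-3.12, 3.12]. Speed limits (rad/s): [2.57, 2.57, 3.01, 3.14, 3.14, 3.14].

### API

Orientations are given as a unit quaternion [w, x, y, z].
In Python, from bench import ctrl gives the robot as it stands.
- The arm moves only by the shell command python3 -m creep 'ROWS'. ROWS is text: rows parted by semicolons, each of 7 numbers parted by spaces: the opening, from 0 (shut) to 1 (fully open), then the shift along the tool's x, y, z in cm, then the turn, a rotation vector about the tool's x, y, z in rad. In form: claw x y z ax ay az; .... A call has 1 to 10 rows; each row shifts and turns the pose as measured when the row begins, along the tool's axes as they then stand; what a row does not reach is not made up. A row lasts 1/8 s, in which the tool goes at most 62.5 mm and 10.7 degrees, less where a joint would pass 70% of its speed; a pose out of reach is approached as far as the arm can. A call with a gripper value outside its range is refused whole. The fingers move at their own pace and stop on an object; the grip force is fixed at half the most. Time passes only in rows, so rows that do not move let the fingers close. It gives the time, the measured TCP pose, the force and the opening at its end, in the units of the state.
- ctrl.get_obs(): the state, without advancing time (a new reading comes with each control period).
- ctrl.camera(name): name is "side" or "top" or "wrist"; returns (picture, depth): 400x640x3 uint8, blue, green, red; 400x640 float32, m along the optical axis (not along the pixel's ray), 0 where there is no reading.
- ctrl.calibration(name): a dict with "mtx" (3x3 intrinsics, pixels), "R" (3x3) and "t" (3): a world point X has camera coordinates R X + t; the wrist camera has in their place "tool_from_camera" (4x4, takes a point from camera to tool coordinates, whose origin is the TCP and whose axes are the tool frame's). Camera axes: x right, y down, z forward; pixel columns grow to the right and rows downward; lengths in m; the calibration is good to about 2 mm. A picture is of the moment at which its call begins: read the wrist's pose just before it. calibration takes no time and is no camera call.
- ctrl.hand_in(): hands the job in, once; it reports no verdict.
Trained networks look in the newest picture that a camera, given by its name, has taken for a name from the list of things; names that differ only in an ending like _2 or _b are one class to them, and where a whole thing is asked for, a point or a joint stands for the part that bears it (a point fixed in the world has none). Each returns a list of dicts, best first, with "confidence" (0 to 1); they miss things now and then, are a little off and sometimes report something else, mostly with a low value. They report only what shows in the picture. A call takes as long as a camera call. They do not tell look-alikes from the thing itself.
- ctrl.find_in(query, camera): "rect" ([left, top, right, bottom] in pixels, round what is visible of it).
The state is a dict: "time_s": time; "q": joint angles; "dq": joint speeds; "joint_efforts": joint torques, N m; "eef_pos": TCP position; "eef_rot": TCP orientation; "wrist_force": force on the tool from outside, world axes, zero at the start; "torque": the same for the moment, N m; "opening": opening from 0.0 (shut) to 1.0 (fully open).
Only numpy, scipy, OpenCV 4.12 (cv2) and the standard library are available. Lean on these libraries where they do the work, as an engineer would, in place of code of your own. Each camera call takes 0.05 s, during which the arm holds its last target.

### The job

Push the shaker's transport lock fully home to its locked end (away from you), then stack every small loose culture dish, centred, on top of the dish already clipped on the platform, with exactly one separator sheet under each dish you add. When the stack stands, pull the lock fully back to its released end and only then slide the speed fader to the small black pointer clip beside its track. Leave the large dishes and everything else on the bench where they are, and if something gets knocked or slips, put it right.

Things in the scene. Friction and masses are not known exactly. Their poses are not given: they have to be found in the camera images.
- shaker: platform shaker, fixed: white housing 240 x 240 mm, 50 mm high. Origin: centre of its underside; x away from the robot, y left, z up (yaw within 0.2 rad). Its square platform (140 mm, top 66 mm above the bench, stays still) is centred 40 mm along +x, 30 mm along -y; on its centre the first dish (60 mm wide, 15 mm high) is fixed by clips. The fader is on the robot's side, the lock on the left
- stack_base (a point): centre of the top face of the fixed first dish, 81 mm above the bench; axes as the shaker's. The stack goes up from here
- fader (a joint): speed fader position in m, 0 (right end, slowest) to 0.10 (left end); grows along the shaker's +y. Friction about 1.5 N, stays where it is left; starts within 15 mm of the right end
- fader_top (a point): top centre of the fader's grip: a black block 28 mm along the shaker's x, 20 mm along y, 40 mm high, on a track 40 mm wide whose top is 64 mm above the bench; this point is 104.5 mm above the bench. Axes as the shaker's
- mark_tip (a point): tip of the small black pointer clip (18 x 8 x 12 mm), fixed beside the fader's track on its +x side, 23 mm from the grip's centre line, 62 mm above the bench. It shows the wanted speed: the fader is right when its grip's centre has the same y in the shaker's frame as this point (35 to 90 mm from the slow end). Axes as the shaker's
- lock (a joint): transport lock position in m: 0 = released (end stop nearest the robot), 0.04 = locked (end stop away from the robot); grows along the shaker's +x. Friction about 1.5 N, stays where it is left; starts between 5 and 25 mm
- lock_top (a point): top centre of the lock's knob: an upright round steel pin, 26 mm in diameter, 38 mm high, on a dark steel track (90 x 34 mm, top 58 mm above the bench) that runs along the shaker's x, 90 mm to the left (+y) of its origin; this point is 96.5 mm above the bench. Axes as the shaker's
- dish_a: small round culture dish, closed, clear plastic with amber filling: a plain disc 60 mm in diameter and 15 mm high, about 35 g, same either way up. Origin in its middle (7.5 mm above its underside), z axis = disc axis. Starts flat on the bench left or right of the shaker; one of the three may be absent
- dish_b: small round culture dish, closed, clear plastic with amber filling: a plain disc 60 mm in diameter and 15 mm high, about 35 g, same either way up. Origin in its middle (7.5 mm above its underside), z axis = disc axis. Starts flat on the bench left or right of the shaker; one of the three may be absent
- dish_c: small round culture dish, closed, clear plastic with amber filling: a plain disc 60 mm in diameter and 15 mm high, about 35 g, same either way up. Origin in its middle (7.5 mm above its underside), z axis = disc axis. Starts flat on the bench left or right of the shaker; one of the three may be absent
- sheet_a: separator sheet: rigid flat grey plastic plate, 84 mm along its x, 64 mm along its y, 6 mm thick, about 45 g. Origin in its middle (3 mm above its underside). Starts flat on the bench left or right of the shaker, its x axis within 0.4 rad of world x
- sheet_b: separator sheet: rigid flat grey plastic plate, 84 mm along its x, 64 mm along its y, 6 mm thick, about 45 g. Origin in its middle (3 mm above its underside). Starts flat on the bench left or right of the shaker, its x axis within 0.4 rad of world x
- sheet_c: separator sheet: rigid flat grey plastic plate, 84 mm along its x, 64 mm along its y, 6 mm thick, about 45 g. Origin in its middle (3 mm above its underside). Starts flat on the bench left or right of the shaker, its x axis within 0.4 rad of world x
- plate_red: bystander: large 90 mm dish with red filling, 15 mm high; origin centre of underside
- plate_pair: bystander: two large 90 mm dishes one on the other, joined, 30 mm high; origin centre of underside
- marker_pen: bystander: marker pen 125 mm long along its x, 14 mm thick, lying on the bench; origin centre of underside
Not all that is in view belongs to the job. What is shaped like the dish_a but pink or purple is not meant. Leave any yellow look-alike of the dish_b alone.

How it is judged:
On the way, in this order (a step that is already met when the one before it is completed fails the run):
1. the transport lock is pushed fully to its locked end (value of joint lock above 0.037 m), for 0.2 s.
2. with the lock still on, every loose dish is stacked, one sheet under each (value of joint lock above 0.036 m and horizontal distance between each of dish_a, dish_b, dish_c and stack_base below 0.01 m and (z of dish_a in the frame of stack_base between 0.011 and 0.016 m or z of dish_a in the frame of stack_base between 0.032 and 0.037 m or z of dish_a in the frame of stack_base between 0.053 and 0.058 m) and angle between the z axis of each of dish_a, dish_b, dish_c and the z axis of shaker, either way round below 0.08 rad and linear speed of each of dish_a, dish_b, dish_c below 0.02 m/s and (z of dish_b in the frame of stack_base between 0.011 and 0.016 m or z of dish_b in the frame of stack_base between 0.032 and 0.037 m or z of dish_b in the frame of stack_base between 0.053 and 0.058 m) and (z of dish_c in the frame of stack_base between 0.011 and 0.016 m or z of dish_c in the frame of stack_base between 0.032 and 0.037 m or z of dish_c in the frame of stack_base between 0.053 and 0.058 m)), for 0.3 s.
3. the lock is pulled fully back to its released end (value of joint lock below 0.003 m), for 0.2 s.
4. the fader stands at the pointer clip (y of fader_top in the frame of mark_tip between -0.003 and 0.003 m), for 0.2 s.
At the end, for the whole second after the job is handed in: Every small dish lies flat (0.08 rad), at rest, within 10 mm of the first dish's axis, with exactly one sheet under it (middle 13.5, 34.5 or 55.5 mm above stack_base, +-2.5 mm); the lock is within 3 mm of its released end; the fader is within 3 mm of the pointer along the track (all of step 4 and horizontal distance between each of dish_a, dish_b, dish_c and stack_base below 0.01 m and (z of dish_a in the frame of stack_base between 0.011 and 0.016 m or z of dish_a in the frame of stack_base between 0.032 and 0.037 m or z of dish_a in the frame of stack_base between 0.053 and 0.058 m) and angle between the z axis of each of dish_a, dish_b, dish_c and the z axis of shaker, either way round below 0.08 rad and linear speed of each of dish_a, dish_b, dish_c below 0.02 m/s and (z of dish_b in the frame of stack_base between 0.011 and 0.016 m or z of dish_b in the frame of stack_base between 0.032 and 0.037 m or z of dish_b in the frame of stack_base between 0.053 and 0.058 m) and (z of dish_c in the frame of stack_base between 0.011 and 0.016 m or z of dish_c in the frame of stack_base between 0.032 and 0.037 m or z of dish_c in the frame of stack_base between 0.053 and 0.058 m) and value of joint lock below 0.003 m and velocity of joint fader below 0.005 m/s); the robot touches nothing.
It fails at once if a bystander is moved more than 5 cm (distance of any of plate_red, plate_pair, marker_pen from where it was at the start of the episode above 0.05 m).
Of dish_a, dish_b, dish_c only 2 to 3 are there at a start; the rules pass over those that are not, and their reading is None.
At some moment in a run one of dish_a, dish_b, dish_c may be knocked a few centimetres aside while the robot is not near it.
Once in a run the grip may slacken for a moment while it holds something.
It also fails if it takes over 210 s, if anything falls off the work surface, if the arm or the gripper's body presses on something with over 40 N, if the wrist force passes 120 N, or if a joint passes its speed limit or range.

## Working session

There is one attempt and no reset: what is moved stays moved. The work goes in short steps, Python scripts to look and compute and a shell command to move; the robot and the scene stay as the last step left them, time stands still between calls to the robot, and variables do not carry over. Pictures are saved under pics/ and viewed, and the job is handed in when it is done.

```bash
ls -la; mkdir -p pics
python3 - <<'E'
from bench import ctrl
import cv2,numpy as np
print(ctrl.get_obs()); print(ctrl.grip_depth)
for n in ["top","side","wrist"]:
    p,d=ctrl.camera(n); cv2.imwrite(f"pics/{n}0.png",p); np.save(f"pics/{n}0.npy",d)
    c=ctrl.calibration(n); print(n,{k:np.round(v,4).tolist() for k,v in c.items()})
E
```

```text
total 12
drwxr-xr-x  3 agent agent 4096 Dec  6 12:07 .
drwxr-xr-x 23 root  root  4096 Dec  6 12:07 ..
drwxr-xr-x  2 agent agent 4096 Dec  6 12:07 pics
{'time_s': 0.0, 'q': array([ 9.43706893e-01,  1.81539497e-01,  1.60802314e+00, -1.91903354e-06,
        1.35380678e+00, -2.06300019e-01]), 'dq': array([-0.0034504 ,  0.00068162, -0.00031893,  0.00049961,  0.00038363,
        0.00061132]), 'joint_efforts': array([-1.22866272e-04, -4.44852948e+01, -3.51339447e+01, -3.09089364e-04,
        8.59154592e-03,  4.12461293e-05]), 'eef_pos': array([0.23452413, 0.52438259, 0.23037772]), 'eef_rot': array([ 0.69126017,  0.14710147,  0.69176746, -0.14825086]), 'wrist_force': array([-0.31059017, -0.05163339,  0.25799032]), 'torque': array([0.00631468, 0.00641214, 0.01925644]), 'opening': 1.0034090684311108}
0.0187
top {'mtx': [[378.622, 0.0, 329.937], [0.0, 378.622, 197.7643], [0.0, 0.0, 1.0]], 'R': [[-0.0023, -0.9997, 0.0233], [-0.9869, -0.0015, -0.1614], [0.1614, -0.0234, -0.9866]], 't': [-0.0061, 0.5522, 1.1433]}
side {'mtx': [[452.0495, 0.0, 321.3273], [0.0, 452.0495, 190.4094], [0.0, 0.0, 1.0]], 'R': [[0.8585, -0.5127, 0.0141], [-0.2807, -0.4927, -0.8237], [0.4292, 0.7031, -0.5669]], 't': [-0.4517, 0.2215, 0.9408]}
wrist {'mtx': [[345.7283, 0.0, 316.0966], [0.0, 345.7283, 203.8948], [0.0, 0.0, 1.0]], 'tool_from_camera': [[-0.0001, -0.2827, 0.9592, -0.1436], [1.0, -0.0001, 0.0001, -0.0008], [0.0, 0.9592, 0.2827, -0.0729], [0.0, 0.0, 0.0, 1.0]]}
```

View pics/top0.png

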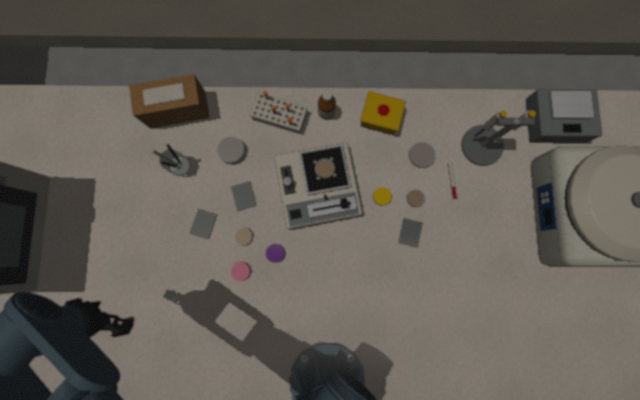

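View pics/side0.png

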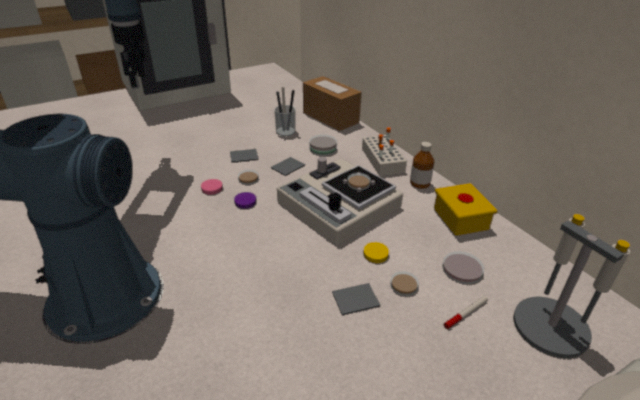

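View pics/wrist0.png

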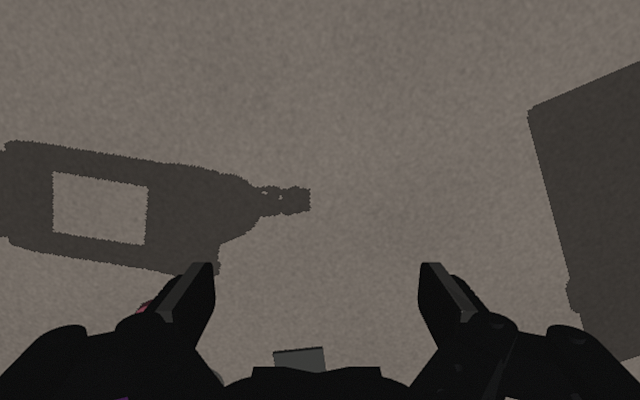

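```bash
cat > h.py <<'E'
from bench import ctrl
import cv2,numpy as np
from scipy.spatial.transform import Rotation as Ro
def toolT(o=None):
    o=o or ctrl.get_obs(); q=o["eef_rot"]; T=np.eye(4)
    T[:3,:3]=Ro.from_quat([q[1],q[2],q[3],q[0]]).as_matrix(); T[:3,3]=o["eef_pos"]; return T
def cam(name,o=None):
    c=ctrl.calibration(name)
    if name=="wrist":
        W=toolT(o)@np.array(c["tool_from_camera"]); return np.array(c["mtx"]),W
    R=np.array(c["R"]);t=np.array(c["t"]);W=np.eye(4);W[:3,:3]=R.T;W[:3,3]=-R.T@t
    return np.array(c["mtx"]),W
def cloud(d,K,W):
    v,u=np.mgrid[:d.shape[0],:d.shape[1]]
    P=np.stack([(u-K[0,2])/K[0,0]*d,(v-K[1,2])/K[1,1]*d,d],-1)
    return P@W[:3,:3].T+W[:3,3]
def ray(u,v,K,W,z):
    r=W[:3,:3]@np.array([(u-K[0,2])/K[0,0],(v-K[1,2])/K[1,1],1.]); 
    return W[:3,3]+r*(z-W[2,3])/r[2]
def proj(X,K,W):
    p=W[:3,:3].T@(np.asarray(X)-W[:3,3]); p=K@p; return p[:2]/p[2]
def shoot(name,fn):
    o=ctrl.get_obs(); p,d=ctrl.camera(name); cv2.imwrite(f"pics/{fn}.png",p); K,W=cam(name,o)
    return p,d,K,W
def tgt(X,tz_world_yaw=None):
    """tool-frame shift (cm) to move TCP to world X"""
    T=toolT(); return np.round((T[:3,:3].T@(np.asarray(X)-T[:3,3]))*100,2)
E
python3 - <<'E'
from h import *
p=cv2.imread("pics/top0.png");d=np.load("pics/top0.npy");K,W=cam("top");C=cloud(d,K,W)
cv2.imwrite("pics/crop0.png",cv2.resize(p[130:290,170:470],None,fx=2.6,fy=2.6,interpolation=cv2.INTER_CUBIC))
for n,(u,v) in dict(dL=(244,237),dR=(415,199),s1=(243,195),s2=(203,223),s3=(410,233),pur=(275,253),pink=(241,271),yel=(382,196),red=(422,155),pair=(231,150),dish0=(325,168),fader=(346,203),lock=(289,182),clip=(326,197)).items():
    print(n,C[v,u].round(3),p[v,u])
ctrl.camera("top")
for q in ["dish_a","sheet_a","shaker","fader_top","mark_tip","lock_top"]:
    for r in ctrl.find_in(q,"top"): print(q,np.round(r["rect"],1),round(r["confidence"],2))
E
```

```text
dL [0.432 0.265 0.011] [ 85 105 120]
dR [ 0.554 -0.283  0.011] [63 82 97]
s1 [0.568 0.274 0.002] [78 81 80]
s2 [0.477 0.398 0.004] [80 85 83]
s3 [ 0.444 -0.264  0.006] [69 72 71]
pur [0.382 0.166 0.009] [92 46 80]
pink [0.326 0.269 0.016] [ 96  82 141]
yel [ 0.563 -0.176  0.014] [ 10 109 133]
red [ 0.7   -0.311  0.016] [83 86 95]
pair [0.71  0.312 0.031] [ 91  98 102]
dish0 [0.639 0.01  0.081] [65 84 98]
fader [ 0.527 -0.053  0.106] [19 19 19]
lock [0.592 0.118 0.096] [ 94 100 105]
clip [0.553 0.006 0.052] [44 47 47]
dish_a [265.7 241.7 284.3 260.9] 0.59
dish_a [405.8 190.9 422.3 207.5] 0.58
dish_a [233.  226.6 253.2 249.2] 0.56
dish_a [229.9 262.5 249.7 277.5] 0.53
dish_a [374.2 189.7 388.8 205.2] 0.5
dish_a [442.7 160.6 457.5 200.1] 0.18
sheet_a [191.5 210.5 214.8 238.9] 0.81
sheet_a [397.8 217.3 420.  247.4] 0.64
sheet_a [232.7 182.  256.5 212.6] 0.64
shaker [273.9 141.5 360.9 231.1] 0.58
mark_tip [273.  139.1 360.8 232.3] 0.42
```

View pics/crop0.png

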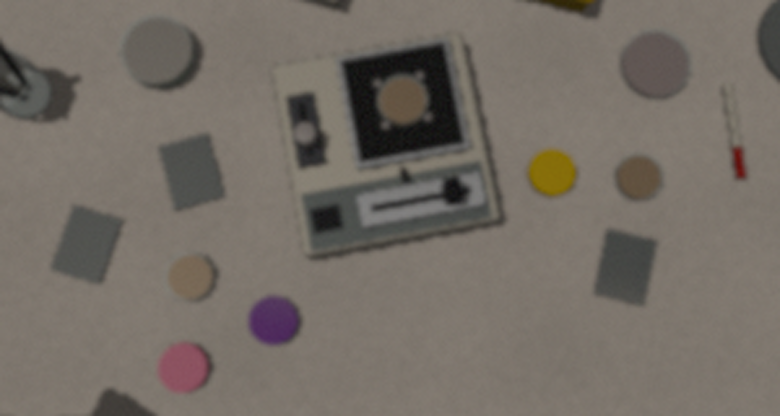

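Amber discs at top (244,237) and (415,199) are the small dishes meant; purple (275,253), pink (241,271) and yellow (382,196) are look-alikes. Sheets are at (243,195), (203,223), (410,233). Only two dishes are present.

Run:
```python
from h import *
T=toolT();print(T.round(3))
# desired: tool x down, tool z toward +x world? / choose
p,d,K,W=shoot("top","top1")
C=cloud(d,K,W)
# shaker housing top z~0.05 -> yaw; use platform (dark) pixels
z=C[...,2]
m=((z>0.04)&(z<0.12)&(abs(C[...,0]-.6)<.2)&(abs(C[...,1]-.03)<.19)).astype(np.uint8)
pts=C[m>0][:,:2].astype(np.float32)
r=cv2.minAreaRect(pts);print(r)
```

```text
[[-0.     0.408  0.913  0.235]
 [-0.     0.913 -0.408  0.525]
 [-1.    -0.    -0.     0.231]
 [ 0.     0.     0.     1.   ]]
((0.628710150718689, 0.008707717061042786), (0.33694201707839966, 0.3424805700778961), 89.99661254882812)
```

```bash
python3 -m creep '1 -1.3 -3.1 4.6 0 0 0;1 -1.3 -3.1 4.6 0 0 0;1 -1.3 -3.1 4.6 0 0 0;1 -1.3 -3.1 4.6 0 0 0;1 -1.3 -3.1 4.6 0 0 0;1 -1.3 -3.1 4.6 0 0 0;1 -1.3 -3.1 4.6 0 0 0;1 -1.3 -3.1 4.6 0 0 0;1 -1.3 -3.1 4.6 0 0 0'; python3 -m creep '1 0 0 0 -0.18 0 0;1 0 0 0 -0.18 0 0;1 0 0 0 -0.18 0 0;1 0 0 0 0 0 0'
python3 - <<'E'
from h import *
print(toolT().round(3))
p,d,K,W=shoot("wrist","w1"); np.save("pics/w1.npy",d)
E
```

```text
time_s: 1.68
eef_pos: [0.5051, 0.0917, 0.3525]
eef_rot: [0.693, 0.145, 0.691, -0.144]
wrist_force: [-0.6, 0.2, 0.4]
opening: 0.999
time_s: 2.17
eef_pos: [0.5078, 0.0864, 0.3537]
eef_rot: [0.708, -0.048, 0.703, 0.047]
wrist_force: [0.6, 1.3, -0.0]
opening: 0.995
[[ 0.006 -0.133  0.991  0.508]
 [-0.     0.991  0.133  0.086]
 [-1.    -0.001  0.006  0.354]
 [ 0.     0.     0.     1.   ]]
```

View pics/w1.png

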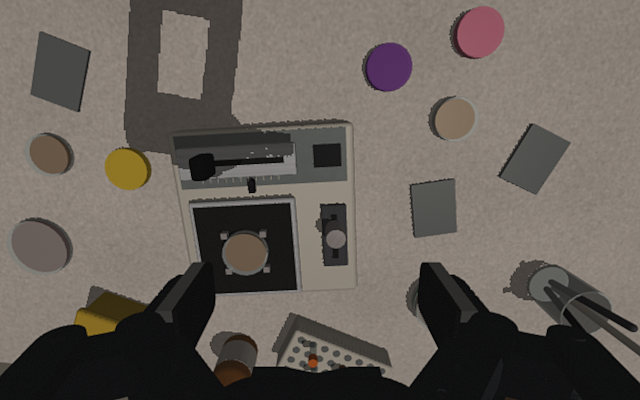

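Wrist view shows everything: platform dish (245,252), lock knob (336,238), fader grip (203,166), clip (252,185), dishes (50,154)/(454,118), sheets (60,71), (433,208), (534,158).

```bash
cat > meas.py <<'E'
from h import *
def seg(p,d,K,W):
    """by-depth/colour measure from a wrist picture"""
    C=cloud(d,K,W); return C
E
python3 - <<'E'
from h import *
p=cv2.imread("pics/w1.png");d=np.load("pics/w1.npy");K,W=cam("wrist")
C=cloud(d,K,W);Z=C[...,2]
print("bench z",np.median(Z[60:110,560:620]),np.median(Z[10:60,260:320]))
def comp(mask,u,v,name):
    n,l=cv2.connectedComponents(mask.astype(np.uint8)); k=l[v,u]; m=l==k
    P=C[m]; print(name,"n",m.sum(),"z",np.median(P[:,2]).round(4),"mean",P[:,:2].mean(0).round(4),"mnAR",[np.round(x,4) for x in cv2.minAreaRect((P[:,:2]*1000).astype(np.float32))]); return m
hsv=cv2.cvtColor(p,cv2.COLOR_BGR2HSV)
for n,(u,v) in dict(dR=(50,154),dL=(454,118),base=(245,252)).items():
    print(n,hsv[v,u])
    w=np.zeros(Z.shape,bool);w[v-40:v+40,max(0,u-40):u+40]=1
    comp(w&(Z>(0.009 if n!="base" else .076)),u,v,n)
for n,(u,v) in dict(s3=(60,71),s1=(433,208),s2=(534,158)).items():
    w=np.zeros(Z.shape,bool);w[v-45:v+45,max(0,u-45):u+45]=1
    comp(w&(Z>0.003),u,v,n)
w=np.zeros(Z.shape,bool);w[205:265,315:360]=1; comp(w&(Z>0.092),336,238,"lock")
w=np.zeros(Z.shape,bool);w[140:185,180:240]=1; comp(w&(Z>0.099),203,166,"fader")
w=np.zeros(Z.shape,bool);w[175:197,240:265]=1; m=comp(w&(p.max(2)<40),252,185,"clip"); P=C[m]; print(P.min(0),P.max(0)); print(P[np.argsort(P[:,0])][:6])
w=np.zeros(Z.shape,bool);w[110:300,160:365]=1; comp(w&(Z>0.03),320,270,"housing")
w=np.zeros(Z.shape,bool);w[190:300,180:305]=1; comp(w&(Z>0.06),220,210,"platform")
cv2.imwrite("pics/w1c.png",cv2.resize(p[110:300,160:370],None,fx=3,fy=3,interpolation=cv2.INTER_CUBIC))
E
```

```text
bench z 0.0011129991681233797 0.0009050483601095449
dR [ 15  82 103]
dR n 1547 z 0.0154 mean [ 0.5559 -0.2849] mnAR [array([ 488.1504, -124.9335]), array([ 58.7901, 413.0963]), np.float64(23.0503)]
dL [ 15  69 129]
dL n 1623 z 0.0159 mean [0.4334 0.2663] mnAR [array([443.9458, 188.4071]), array([ 58.0141, 219.1632]), np.float64(7.4531)]
base [ 15  83 104]
base n 1617 z 0.0815 mean [0.6373 0.0091] mnAR [array([551.962 ,  22.3608]), array([ 72.4882, 248.7563]), np.float64(81.4794)]
s3 n 3341 z 0.0067 mean [ 0.4437 -0.2641] mnAR [array([ 460.2107, -116.2663]), array([378.4876,  90.9297]), np.float64(84.1335)]
s1 n 2366 z 0.0068 mean [0.5623 0.2685] mnAR [array([502.5387, 209.4445]), array([282.9305,  95.4823]), np.float64(44.1666)]
s2 n 2711 z 0.007 mean [0.4726 0.3936] mnAR [array([438.1514, 259.2833]), array([355.1334,  85.9222]), np.float64(75.1995)]
lock n 323 z 0.097 mean [0.592  0.1217] mnAR [array([522.2548,  96.9577]), array([179.3981,  24.9948]), np.float64(19.3284)]
fader n 418 z 0.1048 mean [ 0.5253 -0.0452] mnAR [array([490.867 ,  12.4399]), array([ 30.1422, 168.4099]), np.float64(31.2254)]
clip n 103 z 0.0622 mean [0.5484 0.0081] mnAR [array([495.1876,  35.6373]), array([ 16.2503, 145.8588]), np.float64(62.3928)]
[ 0.43432684 -0.00062701  0.04937085] [0.55952167 0.07663342 0.49684748]
[[0.43432684 0.07663342 0.49684748]
 [0.43432684 0.07663342 0.49684748]
 [0.54154754 0.00572483 0.05946213]
 [0.54181876 0.00671902 0.05765882]
 [0.54201888 0.00638043 0.06287854]
 [0.54249883 0.00172692 0.05152421]]
housing n 30075 z 0.0632 mean [0.5724 0.0345] mnAR [array([579.5394,  28.7558]), array([267.2181, 238.9113]), np.float64(10.8462)]
platform n 10628 z 0.0676 mean [0.6151 0.0157] mnAR [array([575.9249,   6.1138]), array([275.9988, 154.6502]), np.float64(2.7887)]
```

View pics/w1c.png

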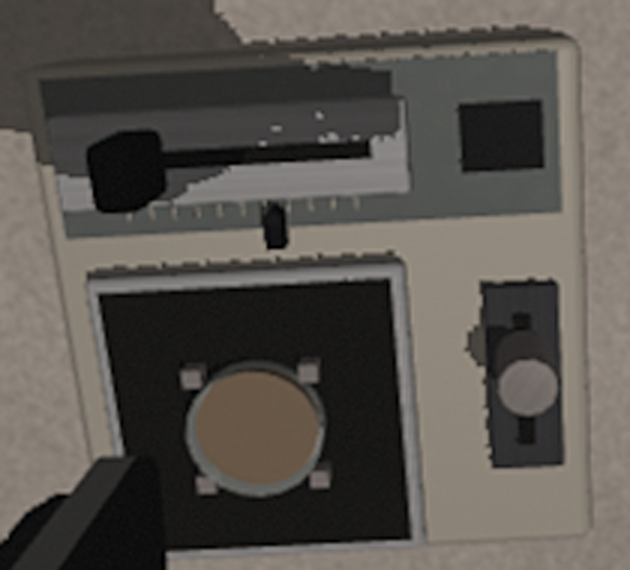

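```bash
cat >> h.py <<'E'
def comp(C,box,z0,z1,name,mask=None):
    Z=C[...,2]; w=np.zeros(Z.shape,bool); w[box[1]:box[3],max(0,box[0]):box[2]]=1
    w&=(Z>z0)&(Z<z1)
    if mask is not None: w&=mask
    n,l,s,c=cv2.connectedComponentsWithStats(w.astype(np.uint8)); k=1+np.argmax(s[1:,4]); P=C[l==k]
    r=cv2.minAreaRect((P[:,:2]*1000).astype(np.float32)); ce,ra=cv2.minEnclosingCircle((P[:,:2]*1000).astype(np.float32))
    print(name,len(P),"z",np.median(P[:,2]).round(4),"mean",P[:,:2].mean(0).round(4),"rect",np.round(r[0],1),np.round(r[1],1),round(r[2],1),"circ",np.round(ce,1),round(ra,1)); return P
E
python3 - <<'E'
from h import *
p=cv2.imread("pics/w1.png");d=np.load("pics/w1.npy");K,W=cam("wrist")
C=cloud(d,K,W)
comp(C,(10,114,90,194),.0125,.02,"dR");comp(C,(414,78,494,158),.0125,.02,"dL");comp(C,(205,212,285,292),.078,.085,"base")
comp(C,(15,26,105,116),.0045,.01,"s3");comp(C,(388,163,478,253),.0045,.01,"s1");comp(C,(489,113,579,203),.0045,.01,"s2")
comp(C,(315,205,360,265),.094,.1,"lock");comp(C,(180,140,240,190),.1,.11,"fader")
comp(C,(240,175,265,197),.0595,.066,"clip",p.max(2)<45)
comp(C,(180,190,305,300),.063,.07,"plat")
comp(C,(160,110,365,300),.045,.054,"hous")
E
```

```text
dR 1467 z 0.0155 mean [ 0.5565 -0.2867] rect [ 557.  -286.9] [57.4 60. ] 8.0 circ [ 557.  -287.3] 30.6
dL 1588 z 0.0159 mean [0.4334 0.2672] rect [433.6 267.6] [58.  59.5] 7.3 circ [433.8 267.7] 30.0
base 1507 z 0.0816 mean [0.6379 0.0092] rect [638.9   9.3] [59.3 57.9] 4.4 circ [639.    8.9] 30.0
s3 3240 z 0.0067 mean [ 0.4437 -0.2663] rect [ 444.7 -267.1] [65.9 84.1] 76.3 circ [ 444.9 -267.1] 52.1
s1 2312 z 0.0068 mean [0.5634 0.2704] rect [564.5 270.7] [84.4 64.5] 16.2 circ [564.6 270.5] 52.0
s2 2656 z 0.007 mean [0.4728 0.3951] rect [473.9 395.8] [65.2 84. ] 73.0 circ [473.9 395.3] 51.6
lock 306 z 0.097 mean [0.5944 0.1223] rect [594.7 122.5] [24.4 25. ] 56.9 circ [595.  122.6] 12.8
fader 403 z 0.1048 mean [ 0.5272 -0.0476] rect [528.  -48.6] [27.7 20. ] 10.8 circ [527.8 -48.4] 15.2
clip 84 z 0.0624 mean [0.5511 0.0072] rect [550.8   7.1] [17.6  8.1] 10.3 circ [550.9   7.6] 9.0
plat 7479 z 0.0671 mean [0.6294 0.0127] rect [638.9   9. ] [140.  139.9] 10.8 circ [638.4   9.2] 96.8
hous 13269 z 0.0508 mean [0.5545 0.0527] rect [593.5  31.4] [238.6 238.9] 10.8 circ [592.4  31.7] 165.2
```

```bash
cat >> h.py <<'E'
def plan(X,yaw):
    """tool x down, tool z at heading yaw. Prints rotvec now (tool), and cm shift in tool axes both before/after turn"""
    T=toolT(); D=np.array([[0,-np.sin(yaw),np.cos(yaw)],[0,np.cos(yaw),np.sin(yaw)],[-1,0,0.]])
    rv=Ro.from_matrix(T[:3,:3].T@D).as_rotvec(); e=np.asarray(X)-T[:3,3]
    print("turn",rv.round(3),"shift now",(T[:3,:3].T@e*100).round(2),"after turn",(D.T@e*100).round(2),"at",T[:3,3].round(4))
E
python3 - <<'E'
from h import *
plan([.595,.1226,.13],.188)
E
```

```text
turn [-0.056  0.006  0.001] shift now [22.42  2.46  8.98] after turn [22.37  1.92  9.24] at [0.5078 0.0865 0.3537]
```

```bash
python3 -m creep '0.55 0 0 0 -0.056 0.006 0;0.55 4.4 0.4 1.8 0 0 0;0.55 4.4 0.4 1.8 0 0 0;0.55 4.4 0.4 1.8 0 0 0;0.55 4.4 0.4 1.8 0 0 0;0.55 4.4 0.4 1.8 0 0 0;0.55 0 0 0 0 0 0'
python3 - <<'E'
from h import *
plan([.595,.1226,.066],.188)
p,d,K,W=shoot("wrist","w2"); np.save("pics/w2.npy",d)
E
```

```text
time_s: 3.1
eef_pos: [0.5969, 0.1237, 0.1298]
eef_rot: [0.707, -0.059, 0.703, 0.057]
wrist_force: [-0.7, 0.3, 0.1]
opening: 0.549
turn [-0.024  0.005  0.003] shift now [ 6.38 -0.06 -0.24] after turn [ 6.38 -0.07 -0.21] at [0.5969 0.1237 0.1298]
```

View pics/w2.png

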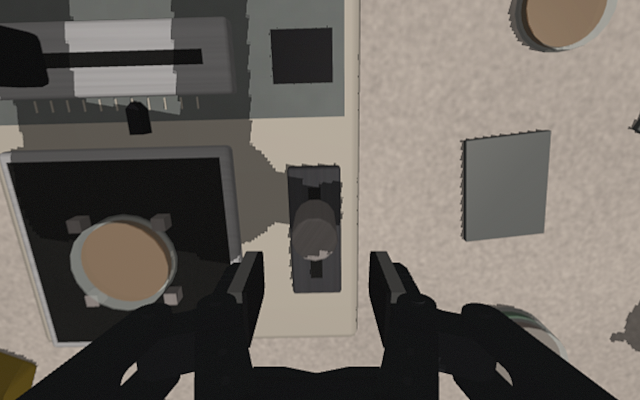

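Pin (316,235) sits centred between the fingers. Descend, close.

```bash
python3 -m creep '0.55 3.2 0 -0.1 -0.024 0.005 0;0.55 3.2 0 -0.1 0 0 0;0.55 0 0 0 0 0 0;0 0 0 0 0 0 0;0 0 0 0 0 0 0;0 0 0 0 0 0 0;0 0 0 0 0 0 0'
```

```text
time_s: 4.03
eef_pos: [0.6023, 0.1234, 0.0801]
eef_rot: [0.712, -0.066, 0.697, 0.063]
wrist_force: [1.0, 1.3, -7.6]
opening: 0.278
```

```bash
python3 -m creep '0 0 0 0 0 0 0'
python3 - <<'E'
from h import *
plan([.595,.1226,.066],.188); print(toolT().round(3),ctrl.get_obs()["wrist_force"])
p,d,K,W=shoot("wrist","w3"); np.save("pics/w3.npy",d)
p,d,K,W=shoot("side","s3"); cv2.imwrite("pics/s3c.png",cv2.resize(p[80:260,240:440],None,fx=3,fy=3))
E
```

```text
time_s: 4.15
eef_pos: [0.6023, 0.1234, 0.0802]
eef_rot: [0.712, -0.066, 0.697, 0.063]
wrist_force: [0.2, 0.7, -8.2]
opening: 0.276
turn [-0.005  0.021  0.007] shift now [ 1.4   0.07 -0.77] after turn [ 1.42  0.06 -0.74] at [0.6023 0.1234 0.0802]
[[ 0.021 -0.182  0.983  0.602]
 [-0.003  0.983  0.182  0.123]
 [-1.    -0.007  0.021  0.08 ]
 [ 0.     0.     0.     1.   ]] [ 0.17850124  0.69477603 -8.20248977]
```

View pics/w3.png

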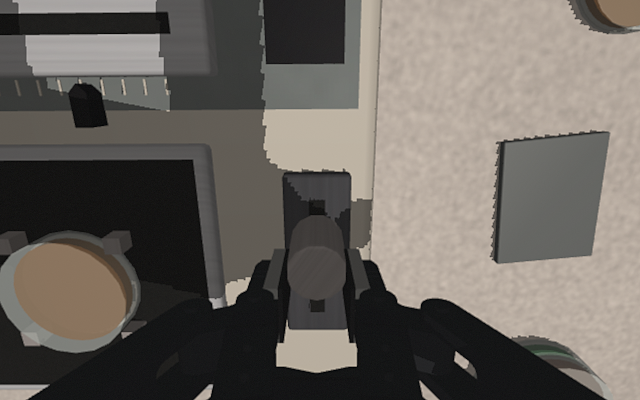

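View pics/s3c.png

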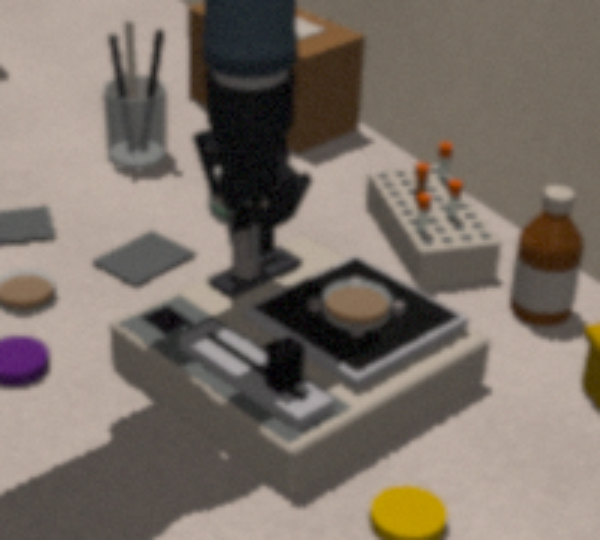

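```bash
python3 -m creep '0 0 0 0.8 0 0.02 0;0 0 0 0.8 0 0 0;0 0 0 0.8 0 0 0;0 0 0 0 0 0 0'
```

```text
time_s: 4.75
eef_pos: [0.6259, 0.1279, 0.0801]
eef_rot: [0.704, -0.067, 0.705, 0.062]
wrist_force: [1.3, 1.4, -6.7]
opening: 0.272
```

```bash
python3 -m creep '0 0 0 0.6 0 0 0;0 0 0 0.6 0 0 0;0 0 0 0 0 0 0'; python3 -m creep '0 0 0 0.3 0 0 0;0 0 0 0.3 0 0 0'
```

```text
time_s: 5.12
eef_pos: [0.6339, 0.1294, 0.0799]
eef_rot: [0.7, -0.068, 0.709, 0.062]
wrist_force: [-0.8, 1.0, -4.7]
opening: 0.282
time_s: 5.38
eef_pos: [0.6343, 0.1295, 0.0798]
eef_rot: [0.694, -0.068, 0.714, 0.062]
wrist_force: [-15.7, -2.8, 6.5]
opening: 0.276
```

```bash
python3 -m creep '0 0 0 0.4 0 -0.02 0;0.5 0 0 0 0 0 0;0.5 0 0 0 0 0 0;0.5 -3 0 0 0 0 0;0.5 -5 0 0 0 0 0;0.8 -5 0 0 0 0 0;1 -5 0 -3 0 0 0;1 0 0 0 0 0 0'
python3 - <<'E'
from h import *
p,d,K,W=shoot("wrist","w4"); np.save("pics/w4.npy",d); C=cloud(d,K,W); print(toolT().round(3))
comp(C,(200,100,450,400),.092,.1,"lock")
E
```

```text
time_s: 6.38
eef_pos: [0.614, 0.1251, 0.2732]
eef_rot: [0.705, -0.069, 0.703, 0.062]
wrist_force: [1.1, 0.3, -0.1]
opening: 1.003
[[-0.001 -0.183  0.983  0.614]
 [-0.01   0.983  0.183  0.125]
 [-1.    -0.01  -0.002  0.27 ]
 [ 0.     0.     0.     1.   ]]
lock 555 z 0.0972 mean [0.6258 0.1285] rect [626.3 128.5] [25.  24.9] 74.4 circ [626.4 128.6] 12.9
```

View pics/w4.png

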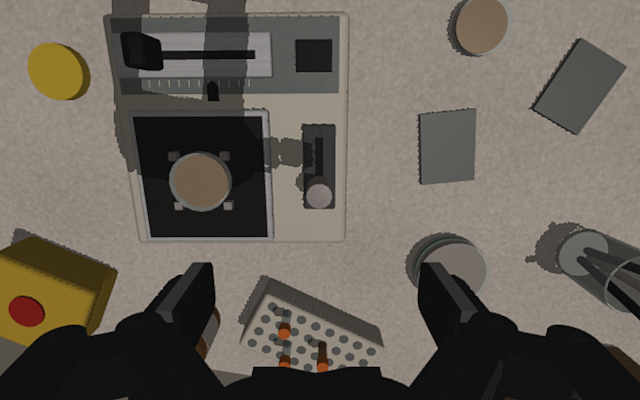

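Run:
```python
from h import *
p=cv2.imread("pics/w4.png");d=np.load("pics/w4.npy");K,W=cam("wrist");C=cloud(d,K,W)
c,s=np.cos(.188),np.sin(.188)
P=comp(C,(290,110,350,230),.055,.0615,"track")
Q=P[:,:2]-[.5935,.0314]; x=Q@[c,s];y=Q@[-s,c]; print(np.percentile(x,[0.5,50,99.5]),np.percentile(y,[1,50,99]))
comp(C,(150,140,250,220),.078,.085,"base")
comp(C,(440,0,520,60),.0125,.02,"dL")
comp(C,(410,100,485,195),.0045,.01,"s1")
```

```text
track 1858 z 0.0563 mean [0.594  0.1226] rect [605.6 124.7] [89.2 33.4] 11.2 circ [605.4 124.4] 46.7
[-0.01508062  0.01517365  0.07369812] [0.0730407  0.08930848 0.10582741]
base 2450 z 0.079 mean [0.6373 0.0092] rect [638.2   8.7] [58.4 59. ] 7.7 circ [638.3   9.2] 29.9
dL 2484 z 0.014 mean [0.4339 0.2675] rect [435.9 267.9] [51.6 59.4] 10.2 circ [432.9 267.6] 30.1
s1 496 z 0.0051 mean [0.5352 0.2738] rect [538.  271.1] [36.5 48.1] 15.2 circ [537.9 273.9] 27.7
```

Run:
```python
from h import *
Tc=np.array(ctrl.calibration("wrist")["tool_from_camera"]);K,_=cam("wrist")
for f in ["w1","w2","w3","w4"]:
    d=np.load(f"pics/{f}.npy"); C=cloud(d,K,Tc)
    m=(d>0)&(abs(C[...,1])<.06)&(abs(C[...,1])>.008)&(abs(C[...,2])<.02)&(C[...,0]<.012)
    P=C[m]; 
    for s in (1,-1):
        Q=P[P[:,1]*s>0]; print(f,len(Q),np.percentile(Q[:,0],[98,99.5,100]).round(4),"inner y",np.percentile(Q[:,1]*s,[0,1,50]).round(4), "z",np.percentile(Q[:,2],[1,99]).round(4))
```

```text
w1 13613 [-0.0204 -0.0163 -0.0136] inner y [0.008  0.0089 0.0426] z [-0.0191  0.0073]
w1 13553 [-0.0202 -0.0163 -0.0135] inner y [0.008  0.009  0.0426] z [-0.0191  0.0073]
w2 18749 [-0.015  -0.0082 -0.0026] inner y [0.008  0.0093 0.0394] z [-0.019   0.0085]
w2 18755 [-0.0149 -0.0086 -0.003 ] inner y [0.008  0.0092 0.0394] z [-0.019   0.0084]
w3 19521 [-0.0129 -0.0028  0.0114] inner y [0.008  0.0086 0.0334] z [-0.019   0.0086]
w3 19537 [-0.0124 -0.0001  0.012 ] inner y [0.008  0.0087 0.0335] z [-0.019   0.0087]
w4 13654 [-0.0203 -0.0163 -0.0138] inner y [0.008  0.0089 0.0426] z [-0.0191  0.0075]
w4 13580 [-0.0203 -0.0163 -0.0125] inner y [0.008  0.0089 0.0426] z [-0.0191  0.0074]
```

Lock knob at (318,195) sits 31.9 mm further, at x'=50 with the track centre at 30, so it is at the locked end. Now the sheet at (447,146), i.e. s1.

Run:
```python
from h import *
plan([.5645,.2707,.10],.283)
```

```text
turn [-0.099 -0.003  0.009] shift now [16.91 15.38 -2.12] after turn [17.05 15.36 -0.64] at [0.6136 0.125  0.2705]
```

```bash
python3 -m creep '0.9 0 0 0 -0.099 -0.003 0.009;0.9 2 5.1 -0.2 0 0 0;0.9 5 5.1 -0.2 0 0 0;0.9 5 5.1 -0.2 0 0 0;0.9 5 0 0 0 0 0;0.9 0 0 0 0 0 0'
python3 - <<'E'
from h import *
plan([.5645,.2707,-.0055],.283)
p,d,K,W=shoot("wrist","w5");C=cloud(d,K,W); comp(C,(100,50,560,330),.0045,.01,"s1")
E
```

```text
time_s: 7.18
eef_pos: [0.5688, 0.2625, 0.1018]
eef_rot: [0.7, -0.1, 0.7, 0.099]
wrist_force: [0.4, -0.2, -0.1]
opening: 0.9
turn [ 0.    -0.     0.001] shift now [10.73  0.92 -0.18] after turn [10.73  0.91 -0.18] at [0.5688 0.2625 0.1018]
s1 9844 z 0.0069 mean [0.5627 0.2701] rect [564.7 270.8] [83.9 64.2] 16.5 circ [564.8 270.7] 52.1
```

View pics/w5.png

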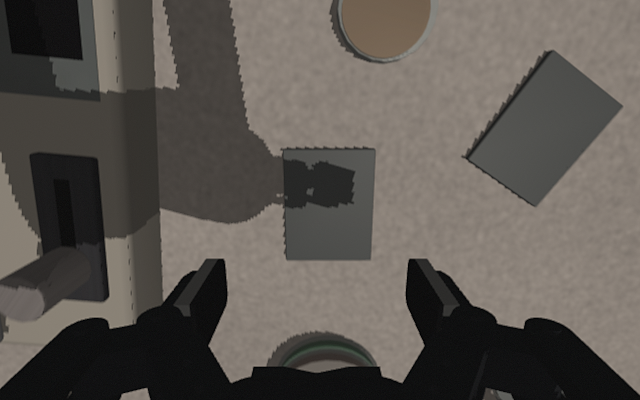

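```bash
python3 -m creep '0.9 4 0.92 -0.18 0 0 0;0.9 4 0 0 0 0 0;0.9 1 0 0 0 0 0;0.9 0 0 0 0 0 0'
python3 - <<'E'
from h import *
plan([.5645,.2707,-.0055],.283)
E
```

```text
time_s: 7.72
eef_pos: [0.5781, 0.2721, 0.0245]
eef_rot: [0.708, -0.098, 0.692, 0.099]
wrist_force: [-0.1, 0.3, 0.4]
opening: 0.898
turn [-0.004  0.024  0.002] shift now [ 2.96  0.25 -1.42] after turn [ 3.    0.25 -1.35] at [0.5781 0.2721 0.0245]
```

```bash
python3 -m creep '0.9 1 0.25 -1.4 0 0.024 0;0.9 1 0 0 0 0 0;0.9 0 0 0 0 0 0'
python3 - <<'E'
from h import *
plan([.5645,.2707,-.0055],.283)
E
```

```text
time_s: 8.1
eef_pos: [0.5665, 0.271, 0.0076]
eef_rot: [0.702, -0.099, 0.699, 0.098]
wrist_force: [-0.1, -1.2, 0.1]
opening: 0.899
turn [-0.004  0.005  0.002] shift now [ 1.31  0.03 -0.2 ] after turn [ 1.31  0.03 -0.2 ] at [0.5665 0.271  0.0076]
```

```bash
python3 -m creep '0.85 0.6 0 -0.2 0 0.005 0;0.85 0.7 0 0 0 0 0;0.85 0 0 0 0 0 0'
python3 - <<'E'
from h import *
plan([.5645,.2707,-.0055],.283)
E
```

```text
time_s: 8.48
eef_pos: [0.5648, 0.2705, -0.0059]
eef_rot: [0.7, -0.099, 0.7, 0.098]
wrist_force: [-0.4, -0.2, -0.7]
opening: 0.852
turn [-0.004  0.     0.002] shift now [-0.04  0.02 -0.02] after turn [-0.04  0.02 -0.02] at [ 0.5648  0.2705 -0.0059]
```

```bash
python3 -m creep '0 0 0 0 0 0 0;0 0 0 0 0 0 0;0 0 0 0 0 0 0'; python3 -m creep '0 -1 0 0 0 0 0;0 -2 0 0 0 0 0;0 -3 0 0 0 0 0;0 -3 0 0 0 0 0;0 0 0 0 0 0 0'
python3 - <<'E'
from h import *
plan([.639,.0092,.15],.188)
p,d,K,W=shoot("wrist","w6"); np.save("pics/w6.npy",d)
E
```

```text
time_s: 8.85
eef_pos: [0.5656, 0.2709, -0.0048]
eef_rot: [0.701, -0.099, 0.7, 0.098]
wrist_force: [-0.6, 0.1, -0.9]
opening: 0.72
time_s: 9.48
eef_pos: [0.5665, 0.2713, 0.0927]
eef_rot: [0.702, -0.099, 0.698, 0.098]
wrist_force: [-0.0, -0.7, -0.6]
opening: 0.719
turn [0.091 0.005 0.002] shift now [ -5.68 -27.2   -0.22] after turn [ -5.73 -27.1    2.22] at [0.5665 0.2713 0.0927]
```

View pics/w6.png

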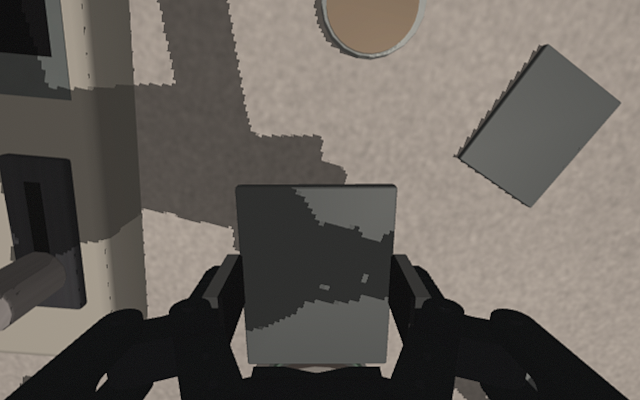

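Sheet is held squarely. Measure its place in the hand.

```bash
cat >> h.py <<'E'
def held(d,xr=(-.03,.01),lim=.05,box=(225,170,415,372)):
    Tc=np.array(ctrl.calibration("wrist")["tool_from_camera"]);K=np.array(ctrl.calibration("wrist")["mtx"])
    C=cloud(d,K,Tc); w=np.zeros(d.shape,bool); w[box[1]:box[3],box[0]:box[2]]=1
    m=w&(C[...,0]>xr[0])&(C[...,0]<xr[1])&(abs(C[...,2])<lim); P=C[m]
    A=np.c_[P[:,1:],np.ones(len(P))]; k=np.linalg.lstsq(A,P[:,0],rcond=None)[0]
    r=cv2.minAreaRect((P[:,1:]*1000).astype(np.float32))
    print("held n",len(P),"x med",np.median(P[:,0]).round(4),"slope dy,dz",k[:2].round(3),"x0",k[2].round(4),"yz rect",np.round(r[0],1),np.round(r[1],1),round(r[2],1),"z range",np.percentile(P[:,2],[.5,99.5]).round(4),"circ",cv2.minEnclosingCircle((P[:,1:]*1000).astype(np.float32)))
E
python3 - <<'E'
from h import *
held(np.load("pics/w6.npy"))
E
```

```text
held n 28456 x med -0.0121 slope dy,dz [-0.006 -0.   ] x0 -0.0126 yz rect [1.7 0.3] [85.  77.6] 89.5 z range [-0.0417  0.0412] circ ((0.35619640350341797, 0.14989089965820312), 52.24312210083008)
```

```bash
python3 -m creep '0 -3 0 0 0.091 0 0;0 -2.7 0 0 0 0 0;0 0 -4.5 0.4 0 0 0;0 0 -4.5 0.4 0 0 0;0 0 -4.5 0.4 0 0 0;0 0 -4.5 0.4 0 0 0;0 0 -4.5 0.4 0 0 0;0 0 -4.5 0.4 0 0 0;0 0 0 0 0 0 0'
python3 - <<'E'
from h import *
plan([.639,.0092,.10],.188)
E
```

```text
time_s: 10.65
eef_pos: [0.6337, 0.0024, 0.1396]
eef_rot: [0.699, -0.066, 0.709, 0.066]
wrist_force: [0.4, 0.2, -1.3]
opening: 0.726
turn [-0.001 -0.014 -0.001] shift now [3.95 0.56 0.71] after turn [3.96 0.56 0.65] at [0.6337 0.0024 0.1396]
```

```bash
python3 -m creep '0 1.5 0.56 0.65 0 -0.014 0;0 1.5 0 0 0 0 0;0 0.5 0 0 0 0 0;0 0 0 0 0 0 0'
python3 - <<'E'
from h import *
plan([.6386,.0092,.0775],.188)
E
```

```text
time_s: 11.15
eef_pos: [0.636, 0.011, 0.1001]
eef_rot: [0.702, -0.065, 0.706, 0.067]
wrist_force: [-0.4, 0.8, -0.1]
opening: 0.722
turn [-0.    -0.006 -0.004] shift now [ 2.25 -0.24  0.24] after turn [ 2.26 -0.23  0.22] at [0.636  0.011  0.1001]
```

```bash
python3 -m creep '0 0.8 -0.23 0.22 0 -0.006 -0.004;0 0.8 0 0 0 0 0;0 0.5 0 0 0 0 0;0 0 0 0 0 0 0'
python3 - <<'E'
from h import *
plan([.6386,.0092,.0765],.188)
E
```

```text
time_s: 11.65
eef_pos: [0.6392, 0.0094, 0.0785]
eef_rot: [0.705, -0.067, 0.703, 0.066]
wrist_force: [0.7, 0.4, -0.7]
opening: 0.718
turn [0.    0.002 0.001] shift now [ 0.2  -0.01 -0.06] after turn [ 0.2  -0.01 -0.06] at [0.6392 0.0094 0.0785]
```

```bash
python3 -m creep '0 0.2 0 -0.05 0 0.002 0;0 0 0 0 0 0 0'; python3 -m creep '0 0.1 0 0 0 0 0;0 0 0 0 0 0 0'; python3 -m creep '0 0.1 0 0 0 0 0;0 0 0 0 0 0 0'
```

```text
time_s: 11.9
eef_pos: [0.6389, 0.0092, 0.0767]
eef_rot: [0.704, -0.067, 0.704, 0.066]
wrist_force: [-0.1, 0.5, -0.8]
opening: 0.722
time_s: 12.15
eef_pos: [0.6392, 0.0091, 0.0761]
eef_rot: [0.704, -0.067, 0.704, 0.066]
wrist_force: [-0.3, 0.6, -1.0]
opening: 0.73
time_s: 12.4
eef_pos: [0.6397, 0.009, 0.076]
eef_rot: [0.705, -0.067, 0.703, 0.066]
wrist_force: [-0.1, -0.7, -0.6]
opening: 0.717
```

```bash
python3 -m creep '0 0.2 0 -0.07 0 0 0;0 0 0 0 0 0 0'; python3 -m creep '0 0.2 0 0 0 0 0;0 0 0 0 0 0 0'
```

```text
time_s: 12.65
eef_pos: [0.64, 0.009, 0.0761]
eef_rot: [0.706, -0.067, 0.702, 0.066]
wrist_force: [-0.6, 0.1, -0.2]
opening: 0.72
time_s: 12.9
eef_pos: [0.6403, 0.009, 0.076]
eef_rot: [0.706, -0.067, 0.702, 0.066]
wrist_force: [-0.0, 0.7, 0.7]
opening: 0.724
```

Contact (z no longer goes down). Release and rise.

```bash
python3 -m creep '0.9 0 0 0 0 0.003 0;0.9 0 0 0 0 0 0;0.9 -2 0 0 0 0 0;1 -4 0 0 0 0 0;1 -4 0 -1 0 0 0;1 -4 0 -2 0 0 0;1 -3 0 -2 0 0 0;1 0 0 0 0 0 0'
python3 - <<'E'
from h import *
p,d,K,W=shoot("wrist","w7");np.save("pics/w7.npy",d);C=cloud(d,K,W); comp(C,(100,30,560,330),.08,.092,"sheet")
comp(C,(440,0,560,100),.0125,.02,"dL")
plan([.4336,.2676,.10],0)
E
```

```text
time_s: 13.9
eef_pos: [0.5904, -0.0004, 0.2566]
eef_rot: [0.706, -0.068, 0.702, 0.065]
wrist_force: [0.2, -0.8, -0.1]
opening: 0.997
sheet 5380 z 0.0878 mean [0.6382 0.009 ] rect [640.1   9.4] [84.5 64.1] 11.1 circ [639.9   9.3] 52.0
dL 1241 z 0.016 mean [0.3972 0.1665] rect [398.9 167.6] [23.9 58.6] 10.2 circ [388.2 165.7] 29.3
turn [0.189 0.004 0.003] shift now [ 15.35  29.3  -10.41] after turn [ 15.49  26.78 -15.67] at [ 5.903e-01 -2.000e-04  2.549e-01]
```

View pics/w7.png

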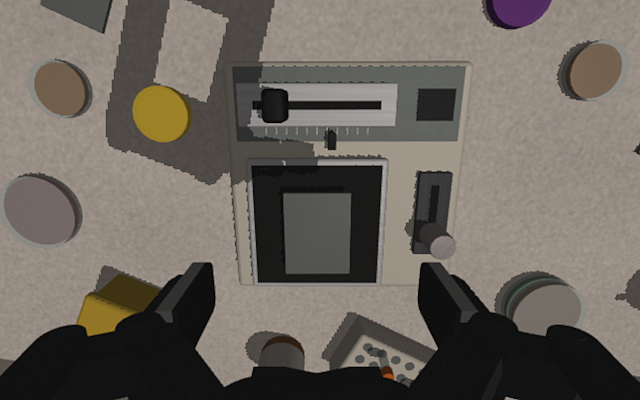

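Sheet lies centred at (317,235); amber dish dL at (594,70).

Run:
```python
from h import *
d=np.load("pics/w7.npy");K,W=cam("wrist");C=cloud(d,K,W)
comp(C,(550,30,635,110),.0125,.02,"dL"); comp(C,(25,50,105,130),.0125,.02,"dR")
plan([.4336,.2676,.10],0.188)
```

```text
dL 2833 z 0.0149 mean [0.4328 0.267 ] rect [433.2 267.2] [60.4 59.3] 80.8 circ [432.9 267.4] 30.6
dR 2533 z 0.014 mean [ 0.5569 -0.2869] rect [ 557.6 -287.2] [58.3 59.3] 11.1 circ [ 557.3 -286.6] 30.5
turn [0.001 0.003 0.004] shift now [ 15.35  29.3  -10.41] after turn [ 15.49  29.24 -10.39] at [ 5.903e-01 -2.000e-04  2.549e-01]
```

```bash
python3 -m creep '0.95 0 5 -1.9 0 0 0;0.95 0 5 -1.8 0 0 0;0.95 0 5 -1.8 0 0 0;0.95 3 5 -1.8 0 0 0;0.95 3 5 -1.8 0 0 0;0.95 3 4 -1.5 0 0 0;0.95 3 0 0 0 0 0;0.95 3 0 0 0 0 0;0.95 0 0 0 0 0 0'
python3 - <<'E'
from h import *
plan([.4334,.2674,.05],0.188)
p,d,K,W=shoot("wrist","w8");np.save("pics/w8.npy",d);C=cloud(d,K,W); comp(C,(200,60,430,330),.0125,.02,"dL")
E
```

```text
time_s: 15.08
eef_pos: [0.4243, 0.2724, 0.0902]
eef_rot: [0.701, -0.068, 0.707, 0.065]
wrist_force: [-1.2, -1.1, -0.2]
opening: 0.95
turn [ 0.    -0.01   0.003] shift now [ 4.01 -0.65  0.83] after turn [ 4.02 -0.66  0.8 ] at [0.4243 0.2724 0.0902]
dL 5824 z 0.0159 mean [0.4327 0.2673] rect [433.9 267.4] [59.2 59. ] 10.3 circ [434.  267.4] 30.0
```

View pics/w8.png

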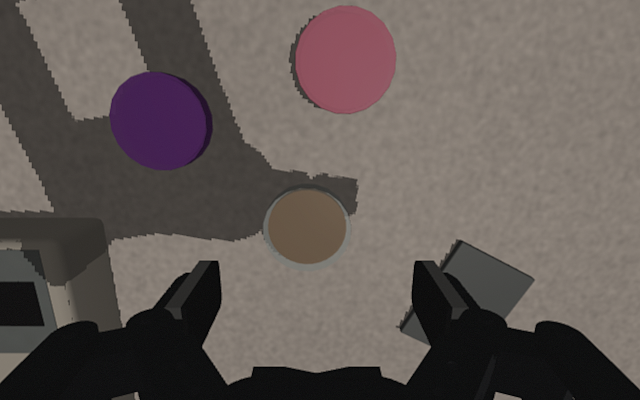

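This enlarged view confirms: amber dish (308,227) is the one; purple (160,120) and pink (345,60) are not.

```bash
python3 -m creep '0.95 2 -0.66 0.8 0 -0.01 0;0.95 2 0 0 0 0 0;0.95 2 0 0 0 0 0;0.95 1.5 0 0 0 0 0;0.95 0 0 0 0 0 0'
python3 - <<'E'
from h import *
plan([.4338,.2674,-.001],0.188)
E
```

```text
time_s: 15.75
eef_pos: [0.4422, 0.2689, 0.021]
eef_rot: [0.709, -0.066, 0.699, 0.066]
wrist_force: [-0.3, -0.1, -0.2]
opening: 0.949
turn [-0.002  0.014  0.001] shift now [ 2.18  0.01 -0.88] after turn [ 2.2   0.01 -0.85] at [0.4422 0.2689 0.021 ]
```

```bash
python3 -m creep '0.95 0.8 0 -0.9 0 0.014 0;0.9 0.8 0 -0.1 0 0.003 0;0.9 0.6 0 -0.1 0 0.003 0;0.9 0 0 0 0 0 0'
python3 - <<'E'
from h import *
plan([.4338,.2674,-.001],0.188)
E
```

```text
time_s: 16.25
eef_pos: [0.4321, 0.2672, -0.0007]
eef_rot: [0.703, -0.066, 0.705, 0.065]
wrist_force: [0.0, 0.0, -0.5]
opening: 0.9
turn [-0.002 -0.004  0.001] shift now [ 0.03 -0.01  0.17] after turn [ 0.03 -0.01  0.17] at [ 0.4321  0.2672 -0.0007]
```

```bash
python3 -m creep '0.85 0 0 0.17 0 0 0;0 0 0 0 0 0 0;0 0 0 0 0 0 0;0 0 0 0 0 0 0;0 0 0 0 0 0 0'; python3 -m creep '0 -1 0 0 0 0 0;0 -2 0 0 0 0 0;0 -3 0 0 0 0 0;0 -3 0 0 0 0 0;0 0 0 0 0 0 0'
python3 - <<'E'
from h import *
plan([.6392,.0092,.15],.188)
p,d,K,W=shoot("wrist","w9"); np.save("pics/w9.npy",d); held(d)
E
```

```text
time_s: 16.88
eef_pos: [0.4351, 0.2679, 0.0005]
eef_rot: [0.703, -0.066, 0.705, 0.065]
wrist_force: [0.6, -0.1, -1.0]
opening: 0.674
time_s: 17.5
eef_pos: [0.435, 0.268, 0.0948]
eef_rot: [0.703, -0.066, 0.705, 0.065]
wrist_force: [0.3, 0.5, 0.1]
opening: 0.672
turn [-0.002 -0.002  0.001] shift now [ -5.53 -29.22  15.26] after turn [ -5.52 -29.24  15.22] at [0.435  0.268  0.0948]
held n 17096 x med -0.0156 slope dy,dz [-0.004 -0.042] x0 -0.0159 yz rect [-2.7 -2. ] [66.1 60.2] 33.7 z range [-0.0298  0.0277] circ ((1.109048843383789, -8.551458358764648), 39.20441818237305)
```

View pics/w9.png

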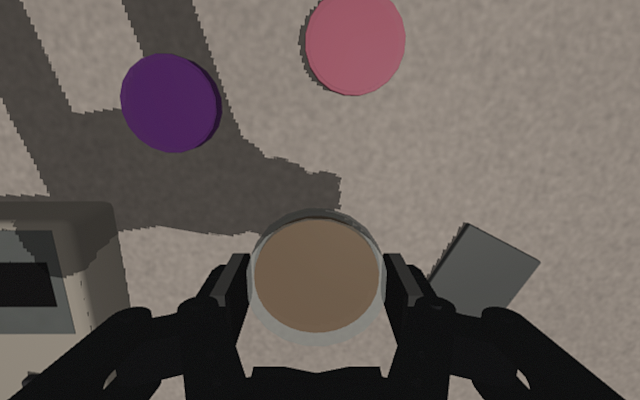

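```bash
cat > hd.py <<'E'
from h import *
def hdish(f,box=(240,190,400,352)):
    p=cv2.imread(f"pics/{f}.png");d=np.load(f"pics/{f}.npy");Tc=np.array(ctrl.calibration("wrist")["tool_from_camera"]);K=np.array(ctrl.calibration("wrist")["mtx"])
    C=cloud(d,K,Tc);hsv=cv2.cvtColor(p,cv2.COLOR_BGR2HSV)
    w=np.zeros(d.shape,bool);w[box[1]:box[3],box[0]:box[2]]=1
    m=w&(hsv[...,1]>60)&(hsv[...,0]>8)&(hsv[...,0]<22)&(hsv[...,2]>60)&(C[...,0]<-.005)&(C[...,0]>-.03)
    P=C[m];A=np.c_[P[:,1:],np.ones(len(P))];k=np.linalg.lstsq(A,P[:,0],rcond=None)[0]
    print("amber n",len(P),"slopes",k[:2].round(3),"x0",k[2].round(4),"circ",np.round(np.array(cv2.minEnclosingCircle((P[:,1:]*1000).astype(np.float32))[0]),1),cv2.minEnclosingCircle((P[:,1:]*1000).astype(np.float32))[1])
    m=w&(C[...,0]<.005)&(C[...,0]>-.03)&(abs(C[...,1])<.024);P=C[m]; 
    for z in np.arange(-.034,.036,.004):
        q=P[abs(P[:,2]-z)<.002]; 
        if len(q): print(round(z,3),len(q),np.median(q[:,0]).round(4))
E
python3 - <<'E'
from hd import *
hdish("w9")
E
```

```text
amber n 10909 slopes [-0.003 -0.002] x0 -0.0156 circ [-0.1 -3.6] 26.3516902923584
-0.03 674 -0.0114
-0.026 1030 -0.0152
-0.022 1113 -0.0154
-0.018 1138 -0.0155
-0.014 1071 -0.0156
-0.01 1052 -0.0156
-0.006 1029 -0.0156
-0.002 1015 -0.0157
0.002 964 -0.0157
0.006 971 -0.0157
0.01 920 -0.0157
0.014 918 -0.0157
0.018 863 -0.0157
0.022 687 -0.0157
0.026 474 -0.0156
0.03 63 -0.0155
```

```bash
python3 -m creep '0 -5 0 0 0 0 0;0 -1 -4.2 2.2 0 0 0;0 0 -4.2 2.2 0 0 0;0 0 -4.2 2.2 0 0 0;0 0 -4.2 2.2 0 0 0;0 0 -4.2 2.2 0 0 0;0 0 -4.2 2.2 0 0 0;0 0 -3 2 0 0 0;0 0 0 0 0 0 0'
python3 - <<'E'
from h import *
plan([.6398,.0094,.11],.188)
E
```

```text
time_s: 18.68
eef_pos: [0.6343, 0.0108, 0.1399]
eef_rot: [0.695, -0.067, 0.712, 0.066]
wrist_force: [-0.1, 0.9, -0.9]
opening: 0.67
turn [ 0.    -0.024 -0.002] shift now [ 2.98 -0.24  0.59] after turn [ 2.99 -0.24  0.51] at [0.6343 0.0108 0.1399]
```

```bash
python3 -m creep '0 1.2 -0.24 0.55 0 -0.024 0;0 1.2 0 0 0 0 0;0 0.5 0 0 0 0 0;0 0 0 0 0 0 0'
python3 - <<'E'
from h import *
plan([.6398,.0094,.09],.188)
E
```

```text
time_s: 19.18
eef_pos: [0.6358, 0.012, 0.1056]
eef_rot: [0.701, -0.065, 0.707, 0.069]
wrist_force: [0.1, -0.5, 0.1]
opening: 0.669
turn [ 0.002 -0.008 -0.006] shift now [ 1.56 -0.34  0.36] after turn [ 1.56 -0.34  0.35] at [0.6358 0.012  0.1056]
```

```bash
python3 -m creep '0 0.6 -0.34 0.35 0 -0.008 -0.006;0 0.6 0 0 0 0 0;0 0.3 0 0 0 0 0;0 0 0 0 0 0 0'
python3 - <<'E'
from h import *
plan([.6398,.0094,.0885],.188)
p,d,K,W=shoot("wrist","w10"); np.save("pics/w10.npy",d)
from hd import hdish; hdish("w10")
E
```

```text
time_s: 19.68
eef_pos: [0.6405, 0.0098, 0.0905]
eef_rot: [0.705, -0.068, 0.703, 0.067]
wrist_force: [-0.3, -0.1, -0.4]
opening: 0.673
turn [0.002 0.002 0.001] shift now [ 0.2  -0.02 -0.08] after turn [ 0.2  -0.02 -0.08] at [0.6405 0.0098 0.0905]
amber n 11009 slopes [-0.003 -0.003] x0 -0.0156 circ [-0.1 -3.8] 26.74907112121582
-0.034 955 0.0025
-0.03 1581 0.0019
-0.026 1499 -0.0138
-0.022 1327 -0.0153
-0.018 1150 -0.0155
-0.014 1072 -0.0156
-0.01 1052 -0.0156
-0.006 1026 -0.0156
-0.002 1006 -0.0156
0.002 989 -0.0157
0.006 955 -0.0156
0.01 935 -0.0157
0.014 909 -0.0157
0.018 855 -0.0157
0.022 701 -0.0157
0.026 466 -0.0157
0.03 62 -0.0153
0.034 15 0.0025
```

View pics/w10.png

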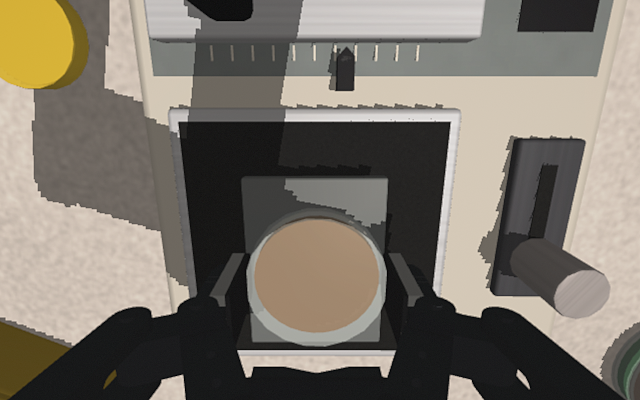

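Dish over the sheet, centred. Lower the last 3 mm and release.

```bash
python3 -m creep '0 0.2 0 -0.08 0 0.002 0;0 0.1 0 0 0 0 0;0 0 0 0 0 0 0'; python3 -m creep '0 0.1 0 0 0 0 0;0 0 0 0 0 0 0'
```

```text
time_s: 20.1
eef_pos: [0.6401, 0.0095, 0.088]
eef_rot: [0.704, -0.068, 0.704, 0.067]
wrist_force: [0.0, -0.4, -0.0]
opening: 0.67
time_s: 20.35
eef_pos: [0.6403, 0.0094, 0.0873]
eef_rot: [0.704, -0.068, 0.703, 0.067]
wrist_force: [-0.4, 0.2, -0.3]
opening: 0.667
```

```bash
python3 -m creep '0 0.2 0 -0.05 0 0 0;0 0 0 0 0 0 0'
```

```text
time_s: 20.6
eef_pos: [0.6407, 0.0094, 0.0876]
eef_rot: [0.705, -0.068, 0.703, 0.067]
wrist_force: [0.2, 0.9, -0.3]
opening: 0.673
```

```bash
python3 -m creep '0.85 0 0 0 0 0 0;0.85 0 0 0 0 0 0;0.9 -2 0 0 0 0 0;1 -4 0 0 0 0 0;1 -4 0 -1 0 0 0;1 -4 0 -2 0 0 0;1 -3 0 -2 0 0 0;1 0 0 0 0 0 0'
python3 - <<'E'
from h import *
p,d,K,W=shoot("wrist","w11");np.save("pics/w11.npy",d);C=cloud(d,K,W); comp(C,(250,130,400,330),.098,.108,"dish1");comp(C,(250,130,400,330),.083,.0915,"sheet1")
comp(C,(400,180,480,300),.092,.0998,"lock"); plan([.4447,-.2670,.10],-.239)
E
```

```text
time_s: 21.6
eef_pos: [0.5905, -0.0002, 0.269]
eef_rot: [0.707, -0.069, 0.701, 0.066]
wrist_force: [-0.1, -0.2, -0.7]
opening: 1.001
dish1 2847 z 0.1027 mean [0.6388 0.0095] rect [639.8   9.9] [59.2 58.7] 9.8 circ [640.    9.5] 30.1
sheet1 2071 z 0.0877 mean [0.6295 0.007 ] rect [639.7   9.4] [83.8 64.1] 11.2 circ [639.7   9.4] 51.8
lock 533 z 0.0971 mean [0.6258 0.1273] rect [626.5 127.9] [25.2 24.7] 25.8 circ [626.4 128.2] 12.9
turn [0.43  0.007 0.002] shift now [ 16.71 -23.39 -19.46] after turn [ 16.74 -29.39  -7.84] at [ 0.5904 -0.      0.2674]
```

View pics/w11.png

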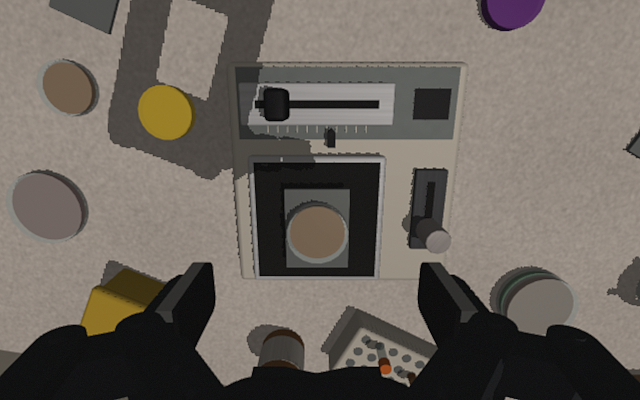

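Dish 1 stands centred at (317,232), 1.4 mm off. Next sheet s3.

```bash
python3 -m creep '0.9 0 0 0 0.145 0 0;0.9 0 0 0 0.145 0 0;0.9 0 0 0 0.14 0.007 0;0.9 0 -4.9 -1.3 0 0 0;0.9 0 -4.9 -1.3 0 0 0;0.9 0 -4.9 -1.3 0 0 0;0.9 3 -4.9 -1.3 0 0 0;0.9 3 -4.9 -1.3 0 0 0;0.9 3 -4.9 -1.3 0 0 0;0.9 0 0 0 0 0 0'
python3 - <<'E'
from h import *
p,d,K,W=shoot("wrist","w12");np.save("pics/w12.npy",d);C=cloud(d,K,W); comp(C,(150,30,460,300),.0045,.01,"s3"); 
plan([.4447,-.2670,.04],-.239)
E
```

```text
time_s: 22.9
eef_pos: [0.4356, -0.2693, 0.1632]
eef_rot: [0.696, 0.091, 0.707, -0.087]
wrist_force: [-0.1, 0.3, 0.2]
opening: 0.898
s3 6351 z 0.0068 mean [ 0.4441 -0.2672] rect [ 445.9 -267.5] [64.  84.3] 76.4 circ [ 445.9 -267.6] 52.1
turn [-0.011 -0.014 -0.003] shift now [12.44  0.3   0.88] after turn [12.45  0.33  0.71] at [ 0.437  -0.2686  0.1645]
```

View pics/w12.png

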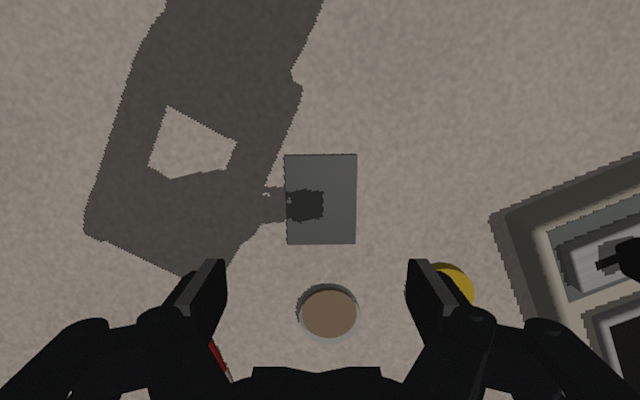

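```bash
python3 -m creep '0.9 3 0.3 0.7 -0.011 -0.014 0;0.9 3 0 -0.2 0 0.005 0;0.9 3 0 -0.2 0 0.005 0;0.9 3 0 -0.2 0 0.005 0;0.9 1 0 0 0 0 0;0.9 0 0 0 0 0 0'
python3 - <<'E'
from h import *
plan([.4453,-.2673,-.0055],-.237)
E
```

```text
time_s: 23.7
eef_pos: [0.4462, -0.2613, 0.0343]
eef_rot: [0.7, 0.083, 0.705, -0.08]
wrist_force: [0.3, 0.6, 1.3]
opening: 0.899
turn [ 0.006 -0.008 -0.003] shift now [ 3.97 -0.61  0.09] after turn [ 3.98 -0.6   0.06] at [ 0.4462 -0.2613  0.0343]
```

```bash
python3 -m creep '0.9 1 -0.6 0.06 0.006 -0.008 0;0.87 1 0 0 0 0 0;0.87 1 0 0 0 0 0;0.87 0 0 0 0 0 0'
python3 - <<'E'
from h import *
plan([.4453,-.2673,-.0055],-.237)
E
```

```text
time_s: 24.2
eef_pos: [0.4474, -0.269, 0.005]
eef_rot: [0.704, 0.083, 0.7, -0.084]
wrist_force: [0.7, -0.1, -0.9]
opening: 0.871
turn [-0.     0.005 -0.   ] shift now [ 1.05  0.12 -0.25] after turn [ 1.05  0.12 -0.24] at [ 0.4474 -0.269   0.005 ]
```

```bash
python3 -m creep '0.85 0.5 0.12 -0.24 0 0.005 0;0.85 0.55 0 0 0 0 0;0.85 0 0 0 0 0 0'
python3 - <<'E'
from h import *
plan([.4453,-.2673,-.0055],-.237)
E
```

```text
time_s: 24.58
eef_pos: [0.4453, -0.2673, -0.006]
eef_rot: [0.702, 0.084, 0.702, -0.084]
wrist_force: [0.5, -0.0, 0.8]
opening: 0.848
turn [-0. -0. -0.] shift now [-0.05  0.    0.  ] after turn [-0.05  0.    0.  ] at [ 0.4453 -0.2673 -0.006 ]
```

```bash
python3 -m creep '0 0 0 0 0 0 0;0 0 0 0 0 0 0;0 0 0 0 0 0 0;0 0 0 0 0 0 0;0 -1 0 0 0 0 0;0 -3 0 0 0 0 0;0 -4 0 0 0 0 0;0 -3 0 0 0 0 0;0 0 0 0 0 0 0'
python3 - <<'E'
from h import *
p,d,K,W=shoot("wrist","w13");np.save("pics/w13.npy",d); held(d)
plan([.639,.0093,.17],.188)
E
```

```text
time_s: 25.7
eef_pos: [0.4457, -0.2676, 0.1101]
eef_rot: [0.702, 0.083, 0.702, -0.084]
wrist_force: [0.5, 0.2, -0.2]
opening: 0.721
held n 28347 x med -0.0121 slope dy,dz [-0.004  0.   ] x0 -0.0126 yz rect [1.  0.8] [78.  84.4] 0.3 z range [-0.0411  0.0417] circ ((-0.4773816466331482, 0.573602020740509), 52.05413055419922)
turn [-0.425 -0.001 -0.001] shift now [-6.13 31.41 12.37] after turn [-6.13 23.51 24.23] at [ 0.4449 -0.2669  0.1087]
```

View pics/w13.png

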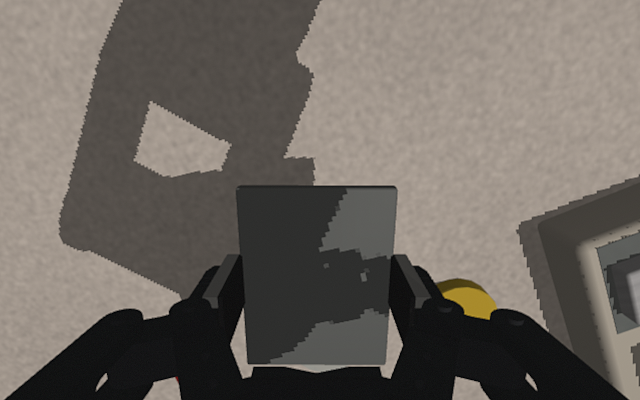

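Sheet held centred. Carry it over, high.

```bash
python3 -m creep '0 -4 0 0 -0.142 0 0;0 -3 0 0 -0.142 0 0;0 0 0 0 -0.142 0 0;0 0 3.9 4 0 0 0;0 0 3.9 4 0 0 0;0 0 3.9 4 0 0 0;0 0 3.9 4 0 0 0;0 0 3.9 4 0 0 0;0 0 3.9 4 0 0 0;0 0 0 0 0 0 0'
python3 - <<'E'
from h import *
plan([.6388,.0093,.12],.188)
E
```

```text
time_s: 27.0
eef_pos: [0.6314, 0.021, 0.1649]
eef_rot: [0.696, -0.065, 0.711, 0.075]
wrist_force: [-0.0, -0.7, -0.7]
opening: 0.721
turn [ 0.01  -0.019 -0.015] shift now [ 4.46 -1.36  0.58] after turn [ 4.49 -1.29  0.51] at [0.6314 0.021  0.1649]
```

```bash
python3 -m creep '0 1.5 -1.3 0.5 0.01 -0.019 -0.015;0 1.5 0 0 0 0 0;0 1 0 0 0 0 0;0 0 0 0 0 0 0'
python3 - <<'E'
from h import *
plan([.6388,.0093,.10],.188)
E
```

```text
time_s: 27.5
eef_pos: [0.6347, 0.0087, 0.118]
eef_rot: [0.701, -0.066, 0.707, 0.067]
wrist_force: [0.0, -0.1, -0.1]
opening: 0.722
turn [ 0.    -0.009 -0.002] shift now [ 1.8  -0.02  0.43] after turn [ 1.8  -0.02  0.41] at [0.6347 0.0087 0.118 ]
```

```bash
python3 -m creep '0 0.7 0 0.4 0 -0.009 0;0 0.7 0 0 0 0 0;0 0.3 0 0 0 0 0;0 0 0 0 0 0 0'
python3 - <<'E'
from h import *
plan([.6388,.0093,.097],.188)
E
```

```text
time_s: 28.0
eef_pos: [0.6395, 0.0091, 0.1011]
eef_rot: [0.705, -0.065, 0.703, 0.067]
wrist_force: [-0.3, -0.1, 0.2]
opening: 0.725
turn [-0.     0.002 -0.002] shift now [ 0.41  0.03 -0.06] after turn [ 0.41  0.03 -0.06] at [0.6395 0.0091 0.1011]
```

```bash
python3 -m creep '0 0.25 0 -0.07 0 0.002 0;0 0.15 0 0 0 0 0;0 0 0 0 0 0 0'; python3 -m creep '0 0.15 0 -0.03 0 0 0;0 0 0 0 0 0 0'; python3 -m creep '0 0.15 0 -0.03 0 0 0;0 0 0 0 0 0 0'
```

```text
time_s: 28.38
eef_pos: [0.6391, 0.009, 0.0974]
eef_rot: [0.704, -0.066, 0.704, 0.067]
wrist_force: [0.7, 0.7, -0.7]
opening: 0.723
time_s: 28.62
eef_pos: [0.6394, 0.0089, 0.0971]
eef_rot: [0.705, -0.066, 0.703, 0.067]
wrist_force: [-0.7, 1.1, 0.0]
opening: 0.719
time_s: 28.88
eef_pos: [0.6397, 0.0089, 0.097]
eef_rot: [0.705, -0.066, 0.703, 0.067]
wrist_force: [0.1, -0.3, -1.0]
opening: 0.723
```

Contact at the expected height (0.097). Release, rise, look.

```bash
python3 -m creep '0.87 0 0 0 0 0 0;0.87 0 0 0 0 0 0;0.9 -2 0 0 0 0 0;1 -4 0 0 0 0 0;1 -4 0 -1 0 0 0;1 -4 0 -2 0 0 0;1 -3 0 -2 0 0 0;1 0 0 0 0 0 0'
python3 - <<'E'
from h import *
p,d,K,W=shoot("wrist","w14");np.save("pics/w14.npy",d);C=cloud(d,K,W); comp(C,(250,130,400,330),.1035,.114,"sheet2")
comp(C,(20,40,110,140),.0125,.02,"dR");plan([.5575,-.2870,.12],-.2)
E
```

```text
time_s: 29.88
eef_pos: [0.5896, -0.0012, 0.2787]
eef_rot: [0.707, -0.067, 0.701, 0.066]
wrist_force: [-0.5, 0.1, 0.4]
opening: 1.0
sheet2 5307 z 0.1088 mean [0.6378 0.0089] rect [639.7   9.3] [84.1 64.1] 10.6 circ [640.    9.2] 52.1
dR 2393 z 0.0156 mean [ 0.5576 -0.2869] rect [ 558.  -287.3] [59.4 59.4] 54.8 circ [ 558.9 -287.5] 30.9
turn [ 0.388  0.007 -0.001] shift now [ 15.66 -27.49  -8.6 ] after turn [ 15.7  -28.66   2.55] at [ 0.5894 -0.001   0.277 ]
```

View pics/w14.png

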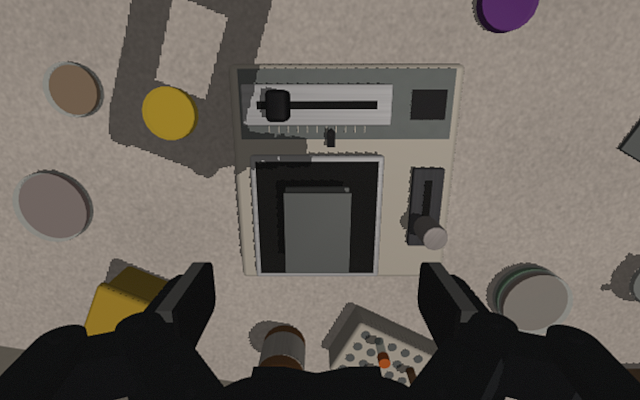

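Sheet 2 centred; dish dR at (75,89), amber, unmoved. Yellow one at (168,112) stays.

```bash
python3 - <<'E'
from h import *
plan([.5577,-.2870,.10],.188)
E
python3 -m creep '0.95 0 -4.7 -1.4 0 0 0;0.95 0 -4.7 -1.4 0 0 0;0.95 2 -4.7 -1.4 0 0 0;0.95 4 -4.7 -1.4 0 0 0;0.95 4 -4.7 -1.4 0 0 0;0.95 4 -4.7 -1.4 0 0 0;0.95 2 0 0 0 0 0;0.95 0 0 0 0 0 0'
python3 - <<'E'
from h import *
p,d,K,W=shoot("wrist","w15");np.save("pics/w15.npy",d);C=cloud(d,K,W); comp(C,(200,60,430,330),.0125,.02,"dR");plan([.5577,-.2870,.04],.188)
E
```

```text
turn [0.    0.007 0.001] shift now [ 17.66 -27.49  -8.59] after turn [ 17.7  -27.5   -8.46] at [ 0.5894 -0.001   0.277 ]
time_s: 30.92
eef_pos: [0.56, -0.2937, 0.1063]
eef_rot: [0.704, -0.064, 0.704, 0.07]
wrist_force: [0.4, -0.2, 0.1]
opening: 0.949
dR 5280 z 0.0158 mean [ 0.5573 -0.2884] rect [ 558.3 -288.3] [58.9 59.1] 59.0 circ [ 558.4 -288.2] 30.0
turn [ 0.003  0.002 -0.007] shift now [ 6.75  0.69 -0.15] after turn [ 6.75  0.74 -0.15] at [ 0.5605 -0.294   0.1075]
```

View pics/w15.png

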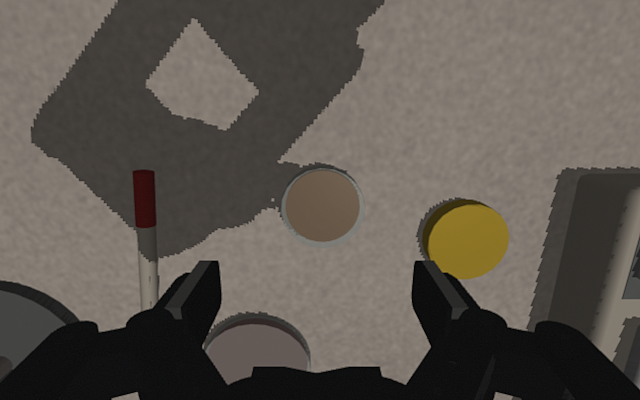

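Amber dish at (321,205) under the hand; yellow (467,240), pen (145,235), red plate (258,350) clear of the fingers.

```bash
python3 -m creep '0.95 2 0.6 -0.1 0 0 -0.007;0.95 2 0 -0.2 0 0.005 0;0.95 2 0 -0.2 0 0.005 0;0.95 1.5 0 -0.2 0 0.005 0;0.95 0 0 0 0 0 0'
python3 - <<'E'
from h import *
plan([.5583,-.2881,-.001],.188)
E
```

```text
time_s: 31.6
eef_pos: [0.5554, -0.2894, 0.0325]
eef_rot: [0.7, -0.07, 0.707, 0.067]
wrist_force: [-0.8, -0.1, -0.4]
opening: 0.946
turn [ 0.006 -0.011  0.004] shift now [3.35 0.09 0.35] after turn [3.35 0.07 0.31] at [ 0.5554 -0.2894  0.0325]
```

```bash
python3 -m creep '0.95 1 0.07 0.3 0.006 -0.011 0;0.92 1 0 0 0 0 0;0.9 1 0 -0.1 0 0.003 0;0.9 0 0 0 0 0 0'
python3 - <<'E'
from h import *
plan([.5583,-.2881,-.001],.188)
E
```

```text
time_s: 32.1
eef_pos: [0.5581, -0.2892, 0.0015]
eef_rot: [0.704, -0.068, 0.704, 0.064]
wrist_force: [0.8, -0.4, -0.6]
opening: 0.906
turn [-0.001 -0.001  0.005] shift now [0.25 0.11 0.04] after turn [0.25 0.1  0.04] at [ 0.5581 -0.2892  0.0015]
```

```bash
python3 -m creep '0.85 0.25 0.1 0.04 0 0 0;0.85 0 0 0 0 0 0;0 0 0 0 0 0 0;0 0 0 0 0 0 0;0 0 0 0 0 0 0;0 0 0 0 0 0 0'; python3 -m creep '0 -1 0 0 0 0 0;0 -2 0 0 0 0 0;0 -3 0 0 0 0 0;0 -4 0 0 0 0 0;0 -4 0 0 0 0 0;0 0 0 0 0 0 0'
python3 - <<'E'
from h import *
p,d,K,W=shoot("wrist","w16"); np.save("pics/w16.npy",d); held(d)
from hd import hdish; hdish("w16")
plan([.6392,.0092,.15],.188)
E
```

```text
time_s: 32.85
eef_pos: [0.5595, -0.289, 0.0008]
eef_rot: [0.705, -0.069, 0.703, 0.064]
wrist_force: [0.2, 0.6, -0.8]
opening: 0.672
time_s: 33.6
eef_pos: [0.56, -0.2885, 0.1519]
eef_rot: [0.706, -0.07, 0.702, 0.062]
wrist_force: [0.8, -0.3, 0.3]
opening: 0.672
held n 17088 x med -0.0157 slope dy,dz [-0.006 -0.039] x0 -0.0159 yz rect [-2.6 -1.9] [66.2 60.1] 33.8 z range [-0.0297  0.0279] circ ((1.155172348022461, -8.312921524047852), 39.346378326416016)
amber n 10880 slopes [-0.007  0.002] x0 -0.0157 circ [-0.  -3.5] 26.49224090576172
-0.03 662 -0.011
-0.026 1032 -0.0153
-0.022 1095 -0.0156
-0.018 1146 -0.0156
-0.014 1071 -0.0156
-0.01 1055 -0.0157
-0.006 1025 -0.0157
-0.002 1009 -0.0157
0.002 982 -0.0157
0.006 953 -0.0157
0.01 943 -0.0157
0.014 917 -0.0156
0.018 849 -0.0156
0.022 708 -0.0157
0.026 465 -0.0156
0.03 76 -0.0152
turn [-0.     0.002  0.009] shift now [-0.23 27.68 13.42] after turn [-2.000e-02  2.767e+01  1.343e+01] at [ 0.559  -0.2877  0.1498]
```

View pics/w16.png

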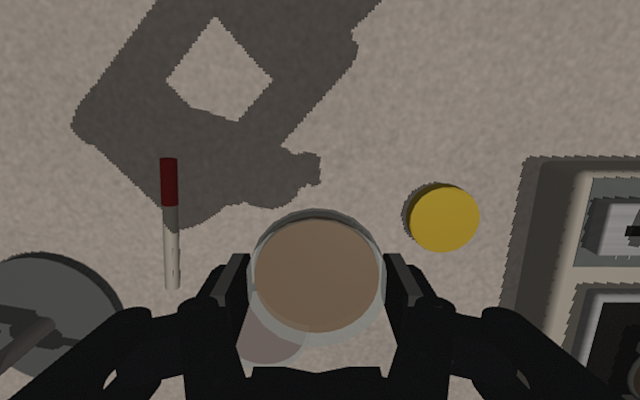

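```bash
python3 -m creep '0 -3 0 0 0 0 0.009;0 0 4.6 2.2 0 0 0;0 0 4.6 2.2 0 0 0;0 0 4.6 2.2 0 0 0;0 0 4.6 2.2 0 0 0;0 0 4.6 2.2 0 0 0;0 0 4.6 2.2 0 0 0;0 0 0 0 0 0 0'
python3 - <<'E'
from h import *
plan([.639,.0093,.14],.188)
p,d,K,W=shoot("wrist","w17"); np.save("pics/w17.npy",d)
E
```

```text
time_s: 34.65
eef_pos: [0.6334, 0.0182, 0.1737]
eef_rot: [0.7, -0.062, 0.708, 0.068]
wrist_force: [-0.1, -0.4, -0.8]
opening: 0.672
turn [-0.004 -0.01  -0.009] shift now [ 3.36 -1.01  0.42] after turn [ 3.37 -0.98  0.38] at [0.6334 0.0182 0.1737]
```

View pics/w17.png

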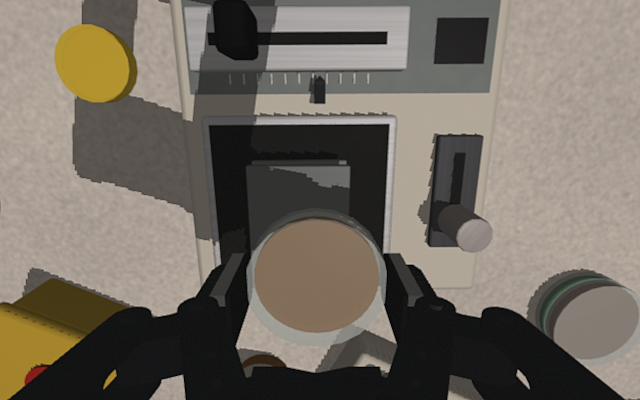

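Dish held, stack below intact. Lower.

```bash
python3 -m creep '0 1.3 -1 0.4 -0.004 -0.01 -0.009;0 1.3 0 0 0 0 0;0 0.8 0 0 0 0 0;0 0 0 0 0 0 0'
python3 - <<'E'
from h import *
plan([.639,.0093,.113],.188)
E
```

```text
time_s: 35.2
eef_pos: [0.6368, 0.0025, 0.1344]
eef_rot: [0.703, -0.065, 0.706, 0.064]
wrist_force: [0.1, 1.5, -0.4]
opening: 0.673
turn [-0.006 -0.005  0.001] shift now [2.14 0.63 0.35] after turn [2.14 0.63 0.34] at [0.6368 0.0025 0.1344]
```

```bash
python3 -m creep '0 0.6 0.6 0.34 -0.006 -0.005 0;0 0.6 0 0 0 0 0;0 0.5 0 0 0 0 0;0 0 0 0 0 0 0'
python3 - <<'E'
from h import *
plan([.639,.0093,.110],.188)
E
```

```text
time_s: 35.7
eef_pos: [0.6396, 0.0092, 0.1169]
eef_rot: [0.705, -0.067, 0.703, 0.066]
wrist_force: [1.2, -0.1, -0.5]
opening: 0.677
turn [-0.     0.002  0.001] shift now [ 0.69  0.02 -0.06] after turn [ 0.69  0.02 -0.06] at [0.6396 0.0092 0.1169]
```

```bash
python3 -m creep '0 0.4 0 -0.08 0 0.002 0;0 0.25 0 0 0 0 0;0 0 0 0 0 0 0'; python3 -m creep '0 0.15 0 -0.03 0 0 0;0 0 0 0 0 0 0';python3 -m creep '0 0.15 0 -0.03 0 0 0;0 0 0 0 0 0 0'
```

```text
time_s: 36.08
eef_pos: [0.6391, 0.0091, 0.1104]
eef_rot: [0.704, -0.067, 0.704, 0.066]
wrist_force: [0.6, 0.6, -0.7]
opening: 0.673
time_s: 36.33
eef_pos: [0.6389, 0.009, 0.1089]
eef_rot: [0.704, -0.067, 0.704, 0.066]
wrist_force: [-0.2, -0.3, 0.2]
opening: 0.673
time_s: 36.58
eef_pos: [0.6393, 0.0088, 0.1085]
eef_rot: [0.705, -0.067, 0.703, 0.066]
wrist_force: [-0.4, 0.9, -0.6]
opening: 0.673
```

```bash
python3 -m creep '0 0.15 0 -0.04 0 0 0;0.85 0 0 0 0 0 0;0.85 0 0 0 0 0 0;0.9 -2 0 0 0 0 0;1 -4 0 0 0 0 0;1 -4 0 -1 0 0 0;1 -4 0 -2 0 0 0;1 -3 0 -2 0 0 0;1 0 0 0 0 0 0'
python3 - <<'E'
from h import *
p,d,K,W=shoot("wrist","w18");np.save("pics/w18.npy",d);C=cloud(d,K,W); comp(C,(250,130,400,330),.118,.13,"dish2");comp(C,(250,130,400,330),.104,.113,"sheet2")
comp(C,(400,150,480,300),.092,.0998,"lock")
P=comp(C,(230,50,310,150),.1,.11,"fader")
shoot("top","t18");p,_,_,_=shoot("side","s18");cv2.imwrite("pics/s18c.png",cv2.resize(p[100:280,220:420],None,fx=3,fy=3,interpolation=cv2.INTER_CUBIC))
E
```

```text
time_s: 37.7
eef_pos: [0.5891, -0.0007, 0.2896]
eef_rot: [0.707, -0.068, 0.701, 0.065]
wrist_force: [0.8, 0.5, -0.5]
opening: 0.997
dish2 2868 z 0.1238 mean [0.6374 0.0088] rect [638.6   9. ] [59.1 59.1] 59.2 circ [638.7   8.9] 30.1
sheet2 2099 z 0.1088 mean [0.6315 0.0079] rect [640.1   9.4] [84.6 64.1] 10.8 circ [639.9   9.1] 52.1
lock 472 z 0.0972 mean [0.6258 0.1274] rect [626.5 128. ] [24.8 24.6] 33.3 circ [626.7 128.1] 13.1
fader 662 z 0.1049 mean [ 0.5282 -0.0487] rect [528.5 -49. ] [27.6 20.1] 11.2 circ [528.6 -49.2] 15.2
```

View pics/w18.png

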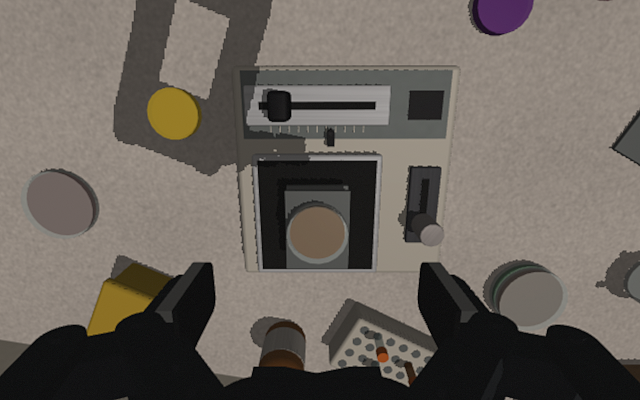

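View pics/s18c.png

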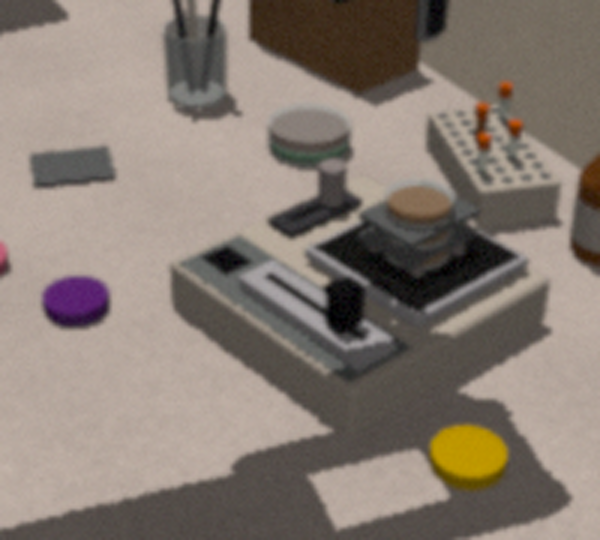

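View pics/t18.png

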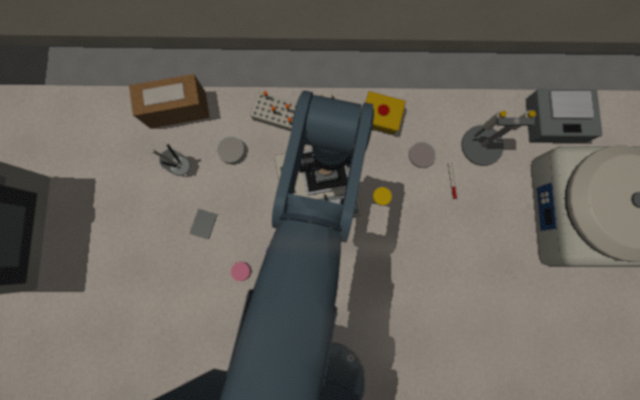

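Stack stands: dish 2 at 638.7/9 mm, top 0.124. Lock still on. Now release the lock.

Run:
```python
from h import *
plan([.6266,.128,.15],.188)
```

```text
turn [0.    0.    0.002] shift now [13.44 11.9   6.17] after turn [13.45 11.88  6.18] at [ 5.881e-01 -2.000e-04  2.845e-01]
```

```bash
python3 -m creep '0.6 0 4 2 0 0 0;0.6 0 4 2 0 0 0;0.6 0 3.9 2 0 0 0;0.6 4.5 0 0 0 0 0;0.6 4.5 0 0 0 0 0;0.6 3.5 0 0 0 0 0;0.6 0 0 0 0 0 0'
python3 - <<'E'
from h import *
p,d,K,W=shoot("wrist","w19");np.save("pics/w19.npy",d)
plan([.6266,.128,.10],.188)
E
```

```text
time_s: 38.72
eef_pos: [0.6214, 0.1331, 0.1412]
eef_rot: [0.697, -0.066, 0.711, 0.067]
wrist_force: [-0.2, 0.1, -1.1]
opening: 0.604
turn [ 0.    -0.016 -0.002] shift now [ 4.33 -0.58  0.35] after turn [ 4.34 -0.57  0.28] at [0.6228 0.1331 0.1434]
```

View pics/w19.png

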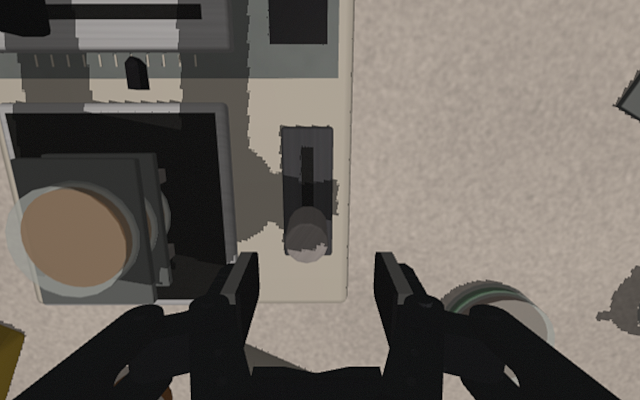

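```bash
python3 -m creep '0.6 1.5 -0.57 0.3 0 -0.016 0;0.6 1.5 0 -0.1 0 0.003 0;0.6 1.5 0 -0.1 0 0.003 0;0.6 0 0 0 0 0 0'
python3 - <<'E'
from h import *
plan([.6266,.128,.074],.188)
E
```

```text
time_s: 39.28
eef_pos: [0.6281, 0.128, 0.1013]
eef_rot: [0.704, -0.066, 0.704, 0.067]
wrist_force: [0.1, 0.1, -0.3]
opening: 0.602
turn [ 0.    -0.    -0.001] shift now [ 2.73  0.03 -0.15] after turn [ 2.73  0.03 -0.15] at [0.6281 0.128  0.1013]
```

```bash
python3 -m creep '0.6 1 0 -0.2 0 0 0;0.6 1 0 -0.1 0 0.003 0;0.6 0.7 0 -0.1 0 0.003 0;0.6 0 0 0 0 0 0;0 0 0 0 0 0 0;0 0 0 0 0 0 0;0 0 0 0 0 0 0;0 0 0 0 0 0 0'
python3 - <<'E'
from h import *
plan([.6266,.128,.074],.188)
E
```

```text
time_s: 40.28
eef_pos: [0.6247, 0.1278, 0.0741]
eef_rot: [0.702, -0.066, 0.706, 0.067]
wrist_force: [-0.4, 1.5, -1.6]
opening: 0.282
turn [ 0.001 -0.005 -0.001] shift now [ 0.01 -0.02  0.19] after turn [ 0.01 -0.02  0.19] at [0.6247 0.1278 0.0741]
```

Gripped. Pull back 40 mm.

```bash
python3 -m creep '0 0 0 -0.8 0 0 0;0 0 0 -0.8 0 0 0;0 0 0 -0.8 0 0 0;0 0 0 -0.8 0 0 0;0 0 0 0 0 0 0'; python3 -m creep '0 0 0 -0.5 0 0 0;0 0 0 -0.4 0 0 0'
```

```text
time_s: 40.9
eef_pos: [0.5908, 0.1213, 0.0741]
eef_rot: [0.702, -0.066, 0.705, 0.067]
wrist_force: [-0.5, 1.2, -2.4]
opening: 0.281
time_s: 41.15
eef_pos: [0.5849, 0.1201, 0.0743]
eef_rot: [0.705, -0.066, 0.703, 0.067]
wrist_force: [21.0, 6.3, -20.1]
opening: 0.281
```

```bash
python3 -m creep '0 0 0 -0.2 0 0 0;0 0 0 0 0 0 0;0.5 0 0 0 0 0 0;0.5 0 0 0 0 0 0;0.5 -3 0 0 0 0 0;0.5 -5 0 0 0 0 0;0.6 -5 0 0 0 0 0;0.6 -4 0 -3 0 0 0;0.6 0 0 0 0 0 0'
python3 - <<'E'
from h import *
p,d,K,W=shoot("wrist","w20");np.save("pics/w20.npy",d);C=cloud(d,K,W)
P=comp(C,(200,100,450,300),.094,.0998,"lock")
comp(C,(50,0,300,300),.118,.13,"dish2")
c,s=np.cos(.188),np.sin(.188); print("x' from mean", (P[:,:2].mean(0)-[.5935,.0314])@[c,s])
E
```

```text
time_s: 42.28
eef_pos: [0.5529, 0.1131, 0.2505]
eef_rot: [0.707, -0.066, 0.701, 0.066]
wrist_force: [0.5, -1.2, -0.2]
opening: 0.6
lock 582 z 0.0972 mean [0.5866 0.1209] rect [587.  120.9] [25.  24.6] 67.7 circ [587.1 120.9] 12.8
dish2 3542 z 0.1237 mean [0.6369 0.0097] rect [638.5   9.4] [59.8 59.1] 8.9 circ [638.9   9.4] 30.4
x' from mean 0.009964387188373147
```

View pics/w20.png

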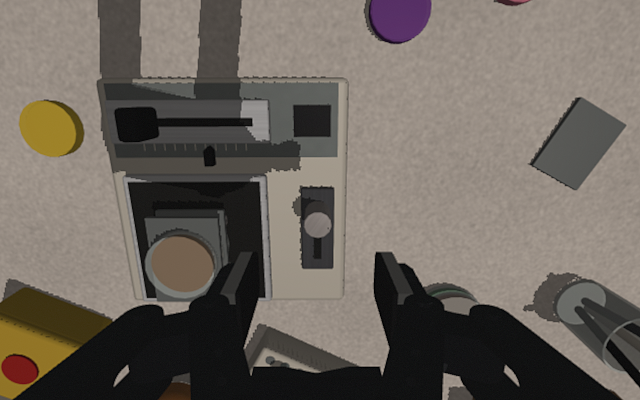

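Run:
```python
from h import *
p=cv2.imread("pics/w20.png");d=np.load("pics/w20.npy");K,W=cam("wrist");C=cloud(d,K,W)
c,s=np.cos(.188),np.sin(.188); f=lambda a:((np.array(a)-[593.5,31.4])@np.array([[c,-s],[s,c]])).round(1)
P=comp(C,(100,85,180,150),.1,.11,"fader");Q=comp(C,(195,138,225,172),.0595,.066,"clip",p.max(2)<50)
print(f(P[:,:2].mean(0)*1e3),f(Q[:,:2].mean(0)*1e3))
for f_,b,bc in (("w18",(230,50,310,150),(318,122,342,150)),("w7",(250,75,310,130),(320,125,345,153))):
    pass
plan([.5283,-.0488,.14],.188)
```

```text
fader 793 z 0.103 mean [ 0.5276 -0.0478] rect [527.8 -48.5] [27.3 19.8] 10.6 circ [527.9 -48.5] 15.1
clip 147 z 0.0609 mean [0.5508 0.0071] rect [550.4   6.9] [17.5  8.4] 10.2 circ [550.5   7.7] 9.1
[-79.5 -65.5] [-46.4 -15.9]
turn [-0.001  0.007 -0.001] shift now [ 10.81 -15.46  -5.49] after turn [ 10.86 -15.45  -5.43] at [0.5528 0.1131 0.2486]
```

```bash
python3 -m creep '0.5 0 -4 -1.4 0 0.007 0;0.5 0 -4 -1.4 0 0 0;0.5 0 -4 -1.4 0 0 0;0.5 3 -3.4 -1.2 0 0 0;0.5 3.5 0 0 0 0 0;0.5 3.5 0 0 0 0 0;0.5 0 0 0 0 0 0'
python3 - <<'E'
from h import *
p,d,K,W=shoot("wrist","w21");np.save("pics/w21.npy",d);C=cloud(d,K,W)
P=comp(C,(200,100,440,330),.1,.11,"fader");comp(C,(300,100,500,330),.0595,.066,"clip",p.max(2)<50)
plan([.5283,-.0488,.105],.188)
E
```

```text
time_s: 43.2
eef_pos: [0.5242, -0.053, 0.1368]
eef_rot: [0.7, -0.064, 0.708, 0.068]
wrist_force: [0.6, 1.1, -0.1]
opening: 0.494
fader 1611 z 0.105 mean [ 0.527  -0.0497] rect [528.1 -49.5] [27.2 19.6] 11.4 circ [528.2 -49.5] 15.0
clip 1044 z 0.0653 mean [0.5194 0.0031] rect [519.2   3.8] [ 7.8 83.8] 10.6 circ [518.8   3.7] 41.9
turn [-0.001 -0.009 -0.004] shift now [3.36 0.38 0.38] after turn [3.37 0.39 0.35] at [ 0.5256 -0.0533  0.1387]
```

View pics/w21.png

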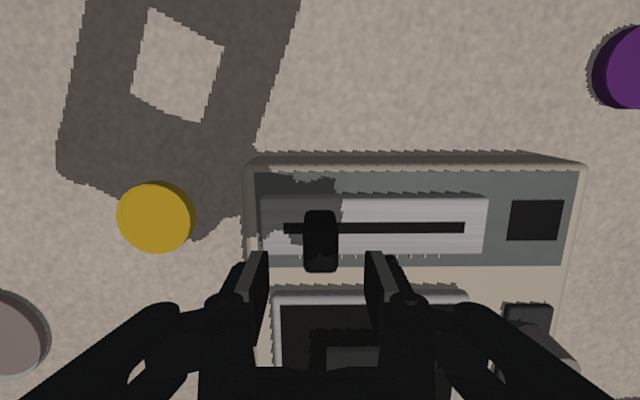

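```bash
python3 -m creep '0.5 1.5 0.38 0.35 0 -0.009 0;0.5 1.5 0 -0.1 0 0.003 0;0.5 1.5 0 -0.1 0 0.003 0;0.5 1 0 -0.1 0 0.003 0;0.5 0 0 0 0 0 0'
python3 - <<'E'
from h import *
plan([.5282,-.0492,.078],.188)
E
```

```text
time_s: 43.88
eef_pos: [0.5286, -0.05, 0.0853]
eef_rot: [0.702, -0.066, 0.705, 0.067]
wrist_force: [0.5, 0.4, 0.8]
opening: 0.497
turn [ 0.    -0.004 -0.001] shift now [ 0.73  0.08 -0.02] after turn [ 0.73  0.08 -0.02] at [ 0.5286 -0.05    0.0853]
```

```bash
python3 -m creep '0.5 0.7 0.07 0 0 -0.004 0;0.5 0 0 0 0 0 0;0 0 0 0 0 0 0;0 0 0 0 0 0 0;0 0 0 0 0 0 0;0 0 0 0 0 0 0'
python3 - <<'E'
from h import *
c,s=np.cos(.188),np.sin(.188); t=toolT()[:2,3]
print(t,"y' tcp",(t-[.5935,.0314])@[-s,c], ctrl.get_obs()["opening"])
E
```

```text
time_s: 44.62
eef_pos: [0.5291, -0.0495, 0.079]
eef_rot: [0.705, -0.066, 0.703, 0.066]
wrist_force: [0.3, -0.2, -1.7]
opening: 0.221
[ 0.52908445 -0.04952614] y' tcp -0.06746130688175057 0.22096602477249652
```

```bash
python3 -m creep '0 0 0.9 0 0 0 0;0 0 0.9 0 0 0 0;0 0 0.9 0 0 0 0;0 0 0.9 0 0 0 0;0 0 0.9 0 0 0 0;0 0 0 0 0 0 0'
python3 - <<'E'
from h import *
c,s=np.cos(.188),np.sin(.188); t=toolT()[:2,3]
print(t,"y' tcp",(t-[.5935,.0314])@[-s,c]); plan([.5,0,.079],.188)
p,d,K,W=shoot("wrist","w22");np.save("pics/w22.npy",d)
E
```

```text
time_s: 45.38
eef_pos: [0.5199, -0.0019, 0.079]
eef_rot: [0.705, -0.067, 0.703, 0.067]
wrist_force: [-0.5, 1.1, -1.1]
opening: 0.222
[ 0.51989519 -0.00187139] y' tcp -0.018928815646758426
turn [0.001 0.002 0.   ] shift now [-0.01  0.56 -1.92] after turn [-0.    0.56 -1.92] at [ 0.5199 -0.0019  0.079 ]
```

View pics/w22.png

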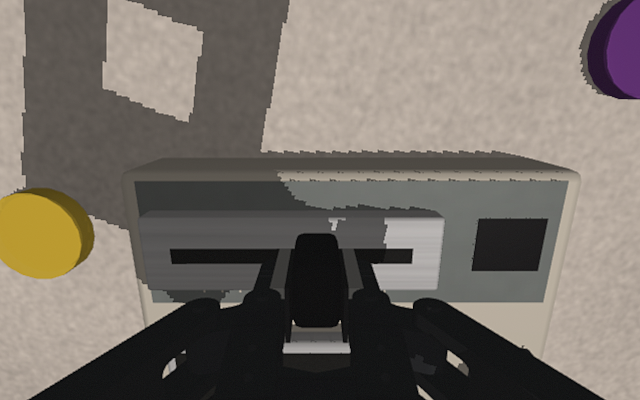

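Moved 48.5 mm; 1.5 mm more, then release, rise and measure.

```bash
python3 -m creep '0 0 0.15 0 0 0 0;0 0 0 0 0 0 0;0.5 0 0 0 0 0 0;0.5 0 0 0 0 0 0;0.5 -3 0 0 0 0 0;0.5 -5 0 0 0 0 0;0.6 -5 0 -1.5 0 0 0;0.6 -4 0 -3 0 0 0;0.6 0 0 0 0 0 0'
python3 - <<'E'
from h import *
p,d,K,W=shoot("wrist","w23");np.save("pics/w23.npy",d)
cv2.imwrite("pics/w23c.png",cv2.resize(p[130:330,180:480],None,fx=2.6,fy=2.6,interpolation=cv2.INTER_CUBIC))
E
```

```text
time_s: 46.55
eef_pos: [0.4747, -0.0104, 0.2548]
eef_rot: [0.705, -0.066, 0.703, 0.066]
wrist_force: [-0.4, -0.5, 0.1]
opening: 0.602
```

View pics/w23.png

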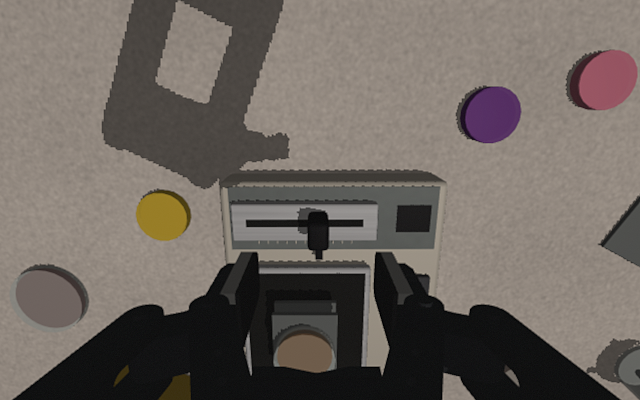

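View pics/w23c.png

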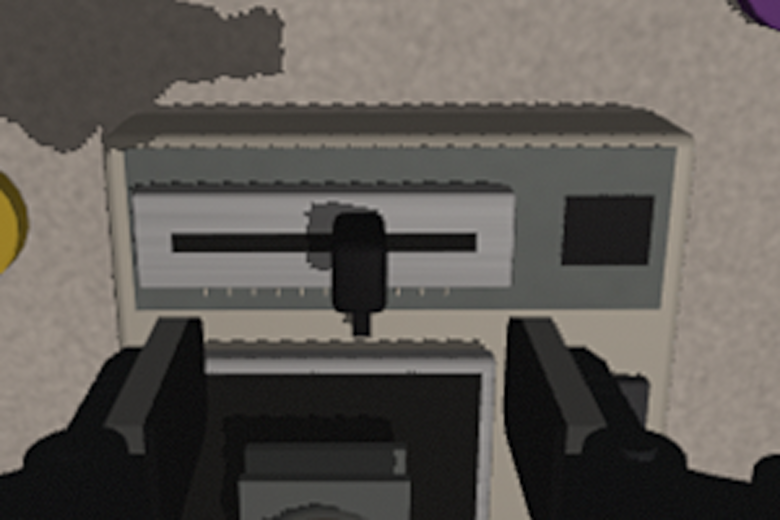

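```bash
python3 -m creep '0.8 -3 0 4 0 0 0;0.8 -1 0 4 0 0 0;0.8 0 0 3 0 0 0;0.8 0 0 0 0 0 0;0.8 0 0 0 0 0 0'
python3 - <<'E'
from h import *
p,d,K,W=shoot("wrist","w24");np.save("pics/w24.npy",d);C=cloud(d,K,W)
print(K is None, toolT()[:3,3])
c,s=np.cos(.188),np.sin(.188); f=lambda a:((np.array(a)-[593.5,31.4])@np.array([[c,-s],[s,c]])).round(1)
P=comp(C,(270,60,380,140),.1,.11,"fader");Q=comp(C,(290,110,360,170),.0595,.0655,"clip",p.max(2)<50)
print(f(P[:,:2].mean(0)*1e3),f(Q[:,:2].mean(0)*1e3))
comp(C,(220,130,420,330),.118,.13,"dish2");comp(C,(390,130,460,300),.094,.0998,"lock")
cv2.imwrite("pics/w24c.png",cv2.resize(p[60:180,240:440],None,fx=3.9,fy=3.9,interpolation=cv2.INTER_CUBIC))
E
```

```text
time_s: 47.22
eef_pos: [0.5828, 0.0116, 0.2839]
eef_rot: [0.699, -0.064, 0.709, 0.067]
wrist_force: [-0.3, 0.8, -0.6]
opening: 0.801
False [0.58261181 0.01160544 0.28386693]
fader 644 z 0.105 mean [ 5.188e-01 -4.000e-04] rect [519.1  -0.7] [26.7 19.2] 11.1 circ [ 5.191e+02 -3.000e-01] 15.2
clip 134 z 0.0649 mean [0.5145 0.0278] rect [514.4  27.6] [ 6.  33.8] 10.6 circ [513.8  27.4] 17.0
[-79.3 -17.3] [-78.3  11.3]
dish2 2957 z 0.1238 mean [0.6374 0.0089] rect [638.6   9.1] [59.3 59. ] 40.9 circ [638.7   9.3] 30.0
lock 494 z 0.0973 mean [0.5869 0.1202] rect [587.2 120.2] [25.  24.5] 20.1 circ [587.3 120.8] 12.9
```

View pics/w24.png

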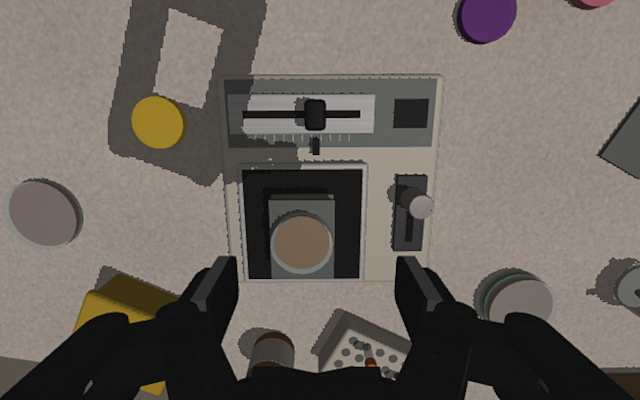

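View pics/w24c.png

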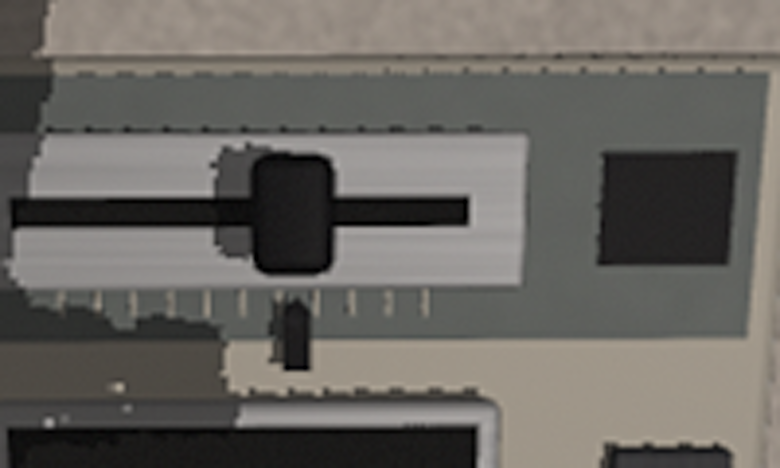

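Run:
```python
from h import *
c,s=np.cos(.188),np.sin(.188); f=lambda a:((np.array(a)-[593.5,31.4])@np.array([[c,-s],[s,c]])).round(1)
p=cv2.imread("pics/w24.png");d=np.load("pics/w24.npy");K,W=cam("wrist");C=cloud(d,K,W)
P=comp(C,(295,90,335,134),.1,.11,"fader");Q=comp(C,(306,136,328,158),.058,.0655,"clip",p.max(2)<60)
g=lambda P:f(cv2.minAreaRect((P[:,:2]*1000).astype(np.float32))[0])
print(g(P),g(Q),f(P[:,:2].mean(0)*1e3),f(Q[:,:2].mean(0)*1e3))
y=(Q[:,:2]-[.5935,.0314])@[-s,c];print(np.percentile(y,[2,98]));y=(P[:,:2]-[.5935,.0314])@[-s,c];print(np.percentile(y,[2,98]))
```

```text
fader 644 z 0.105 mean [ 5.186e-01 -4.000e-04] rect [518.9  -0.7] [26.7 19.2] 11.0 circ [ 5.189e+02 -3.000e-01] 15.2
clip 109 z 0.0627 mean [0.5511 0.0067] rect [550.8   6.9] [17.7  6.3] 10.5 circ [551.    6.4] 9.0
[-79.3 -17.6] [-46.5 -16.1] [-79.5 -17.3] [-46.3 -16.4]
[-0.01926749 -0.01293821]
[-0.02637023 -0.00806153]
```

```bash
python3 -m creep '0.8 1 -2 0.5 0 0 0;0.8 0 -2 0 0 0 0;0.8 0 0 0 0 0 0;0.8 0 0 0 0 0 0'
python3 - <<'E'
from h import *
p,d,K,W=shoot("wrist","w25");np.save("pics/w25.npy",d);C=cloud(d,K,W)
fp=proj([.519,-.0003,.1045],K,W);cp=proj([.551,.007,.062],K,W);print(fp,cp,toolT()[:3,3])
fb=[int(fp[0])-24,int(fp[1])-24,int(fp[0])+24,int(fp[1])+24];cb=[int(cp[0])-13,int(cp[1])-11,int(cp[0])+13,int(cp[1])+12]
c,s=np.cos(.188),np.sin(.188); f=lambda a:((np.array(a)-[593.5,31.4])@np.array([[c,-s],[s,c]])).round(1)
P=comp(C,fb,.1,.11,"fader");Q=comp(C,cb,.058,.0655,"clip",p.max(2)<60)
g=lambda P:f(cv2.minAreaRect((P[:,:2]*1000).astype(np.float32))[0])
print(g(P),g(Q),f(P[:,:2].mean(0)*1e3),f(Q[:,:2].mean(0)*1e3))
cv2.imwrite("pics/w25c.png",cv2.resize(p[60:180,270:470],None,fx=3.9,fy=3.9,interpolation=cv2.INTER_CUBIC))
E
```

```text
time_s: 47.78
eef_pos: [0.594, -0.0308, 0.2724]
eef_rot: [0.699, -0.063, 0.709, 0.066]
wrist_force: [-0.5, 0.2, -0.3]
opening: 0.799
[364.87191385 110.71656534] [359.01886185 143.66830526] [ 0.59411423 -0.03069631  0.272551  ]
fader 724 z 0.105 mean [ 0.5193 -0.0009] rect [ 5.195e+02 -4.000e-01] [27.4 20.1] 10.9 circ [ 5.195e+02 -5.000e-01] 15.3
clip 121 z 0.0628 mean [0.5516 0.0062] rect [551.1   6.3] [17.2  7.3] 12.9 circ [551.3   6.1] 8.8
[-78.7 -17.4] [-46.4 -16.7] [-78.9 -17.9] [-45.9 -16.9]
```

View pics/w25c.png

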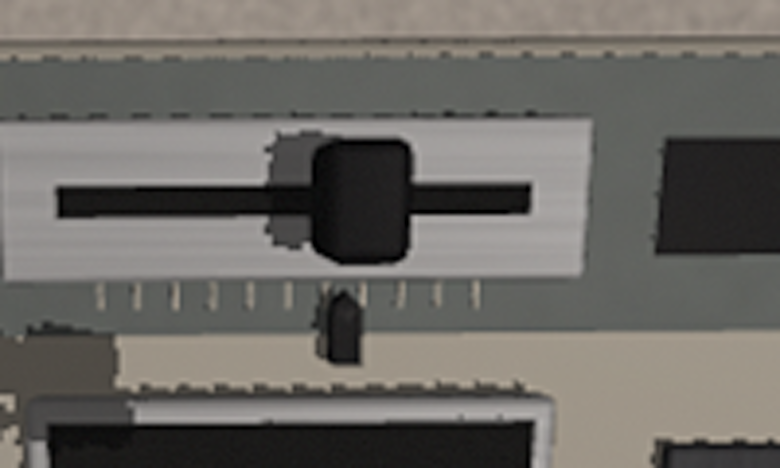

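The fader is about 1 mm from the pointer in two views, inside the 3 mm limit, and the arm is clear. Handing in.

Run:
```python
from h import *
p,d,K,W=shoot("wrist","w26");C=cloud(d,K,W);comp(C,(220,130,420,330),.118,.13,"dish2");comp(C,(390,130,480,300),.094,.0998,"lock")
print(ctrl.get_obs()["time_s"]); print(ctrl.hand_in())
```

```text
dish2 3177 z 0.1238 mean [0.6375 0.0085] rect [638.4   9. ] [59.2 58.7] 11.2 circ [638.8   9. ] 30.0
lock 491 z 0.0973 mean [0.5873 0.119 ] rect [587.7 118.6] [25.1 21.4] 15.6 circ [587.3 120.4] 12.6
47.875
the job is handed in; nothing more can be done
None
```

I did the steps in the order you gave and handed the job in at 47.9 s; the hand-in gives no verdict. I pushed the lock to its locked end and stacked the two amber dishes, with one sheet under each. The third small dish is absent from this scene. Then I pulled the lock back to its released end and slid the fader about 50 mm to the pointer.

- **Stack:** the top dish is about 0.3 mm off the first dish's axis, with its top at 0.124 m as expected. The lower dish was 1.4 mm off when last seen, before the second sheet covered it.
- **Lock:** it stopped against its end stop in both directions. It travelled back about 40 mm, and the last look shows it still at the released end.
- **Fader:** two views put it 0.7 to 1.5 mm short of the pointer, within the 3 mm limit. I left it there rather than nudge it again.
- **Everything else:** the look-alikes, the third sheet and the bystanders looked unmoved in the later pictures, though I did not measure their positions at the end. I saw no knocked dish or slipped grip, and the hand was clear of everything at hand-in.

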